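Load the glue-up press, fold its stay, shut the lid and ratchet it tight

TASK

Load the glue-up press for me: lay the two or three equal hardwood blanks that wait on the bench to its left and right flat in its bed, one to a bay. Then break the lid's folding stay at its knee by its red thumb tab, lower the lid fully shut without slamming it, and tighten the clamp bolt right to its stop by swinging its red-handled ratchet lever back and forth between the lid's two battens. Leave the tape measure, the sanding block and the try square where they are.

Things in the scene. Friction and masses are not known exactly. Their poses are not given: they have to be found in the camera images.
- press: the glue-up press, fixed to the bench: a plywood bed 256 (x) x 270 (y) x 18 mm with a hardwood rail across its front and its back (rails 50 mm above the bench), open at both sides, and a hinged plywood lid. Origin: middle of the bed at bench height; x from the front rail to the hinge rail, y to the stay's side, z up. The bays run along x, 180 mm long between the rails (x from -85 to +95 mm) and 50 mm wide between wooden strips that stand 10 mm above the bed's floor
- bay_1 (a point): middle of the floor of the bay next to the stay, 18 mm above the bench; a blank in it lies with its long axis along the press's x and its centre 15 mm above this point. Axes as the press
- bay_2 (a point): the same for the middle bay, 80 mm from the first
- bay_3 (a point): the same for the bay farthest from the stay, 80 mm from the middle one
- blank_1_mid (a point): a hardwood blank, a plain rectangular bar of pale grey-brown wood 38 x 160 x 30 mm (x, y, z), 90 to 170 g; the point is its centre; y is its long axis; on the bench and in its bay it lies on its 38 x 160 mm face. It may be absent
- blank_2_mid (a point): a hardwood blank, a plain rectangular bar of pale grey-brown wood 38 x 160 x 30 mm (x, y, z), 90 to 170 g; the point is its centre; y is its long axis; on the bench and in its bay it lies on its 38 x 160 mm face. It may be absent
- blank_3_mid (a point): a hardwood blank, a plain rectangular bar of pale grey-brown wood 38 x 160 x 30 mm (x, y, z), 90 to 170 g; the point is its centre; y is its long axis; on the bench and in its bay it lies on its 38 x 160 mm face. It may be absent
- lid_hinge (a point): middle of the lid's hinge axis, on the top of the back rail, 50 mm above the bench; the axis runs along the press's y. The lid is 252 mm from this axis to its free edge, 270 mm wide and 18 mm thick; shut, its underside is 50 mm above the bench. Its hinges are stiff: it stays where it is left, and takes up to about 8 N near the free edge to move
- lid (a joint): angle of the lid in rad: 0 fully shut (level on both rails), 1.66 at the start (standing just past upright, free edge on top, held by the stay)
- lid_corner (a point): point on the lid's outer face (the top face once it is shut), 24 mm from its free edge (228 mm from the hinge axis) and 27 mm from its side away from the stay: a clear patch about 50 x 45 mm to push on with closed fingers. While the lid is open this face looks away from the robot. The point turns with the lid: its x points from the free edge to the hinge, its z out of the outer face
- stay_tab (a point): middle of the upper face of the stay's red thumb tab, 26 x 30 mm, at the knee of the folding stay on the press's +y side; it is level while the stay is locked. Push it down and toward the hinge with closed fingers to break the knee: it moves on a circle about stay_pivot, radius about 100 mm. A push of some 26 mm is enough (5 to 15 N); the lid then comes forward a little with it
- stay_pivot (a point): the stay's lower pivot on the side of the bed, about level with the tab along y, 30 mm above the bench; axis along the press's y
- stay_knee (a joint): bend of the stay's knee in rad: -0.15 locked past straight (start; the lid cannot be lowered), 0 straight, growing as it folds, about 2.84 with the lid shut. The knee is broken well clear above 0.35
- ratchet_grip (a point): centre of the ratchet lever's upright red handle, a cylinder 22 mm across and 46 mm tall with its axis square to the lid (upright, its centre 117 mm above the bench once the lid is shut). It lies 115 mm from the bolt's axis and can be pinched from above and swung to and fro; the lever is steel, 15 mm wide, 26 mm above the lid at its top. The lid's two battens are as high as that, 22 mm wide, and run 97 mm either side of the lid's middle
- bolt_axis (a point): point on the clamp bolt's axis at the height of the lever, in the middle of the lid's front edge, 217 mm from the hinge axis; the axis is square to the lid
- ratchet (a joint): angle of the lever in rad, clockwise seen from above the shut lid counted positive: 0 points straight from the bolt to the hinge, the battens stop it at -0.68 (to the press's +y side) and +0.68 (to its -y side). Swung clockwise it takes the bolt along (about 5 N at the handle) after at most 0.39 rad of free play (16 teeth); swung back it clicks over the teeth and leaves the bolt where it is
- bolt (a joint): how far the clamp bolt has been screwed in, rad: starts between 0 and 0.6, stops fully tight at 6.40
- tape_mid (a point): centre of the yellow tape measure, 41 x 78 x 64 mm, a bystander
- sanding_mid (a point): centre of the brown and red sanding block, 65 x 112 x 32 mm, a bystander
- square_mid (a point): middle of the try square (wooden stock, steel blade), 100 x 173 x 19 mm, a bystander
There are look-alikes about, which are no part of the job. What is shaped like the part that bears blank_3_mid but pink is not meant.

How it is judged (in metres and radians):
On the way, in this order (a step that is already met when the one before it is completed fails the run):
1. every blank lies flat in a bay of the press bed (z of blank_1_mid in the frame of press between 0.028 and 0.038 m and (horizontal distance between blank_1_mid and bay_1 below 0.018 m or horizontal distance between blank_1_mid and bay_2 below 0.018 m or horizontal distance between blank_1_mid and bay_3 below 0.018 m) and angle between the y axis of each of blank_1_mid, blank_2_mid, blank_3_mid and the x axis of press, either way round below 0.15 rad and angle between the z axis of each of blank_1_mid, blank_2_mid, blank_3_mid and the z axis of press, either way round below 0.08 rad and z of blank_2_mid in the frame of press between 0.028 and 0.038 m and (horizontal distance between blank_2_mid and bay_1 below 0.018 m or horizontal distance between blank_2_mid and bay_2 below 0.018 m or horizontal distance between blank_2_mid and bay_3 below 0.018 m) and z of blank_3_mid in the frame of press between 0.028 and 0.038 m and (horizontal distance between blank_3_mid and bay_1 below 0.018 m or horizontal distance between blank_3_mid and bay_2 below 0.018 m or horizontal distance between blank_3_mid and bay_3 below 0.018 m)), for 0.3 s.
2. the stay's knee is broken (bent past 0.35 rad) while the lid is still up (value of joint stay_knee above 0.35 rad and value of joint lid above 1.1 rad), for 0.1 s.
3. the lid is down, fully shut (value of joint lid below 0.03 rad), for 0.2 s.
4. the clamp bolt is at its stop (value of joint bolt above 6.3 rad and value of joint lid below 0.03 rad), for 0.2 s.
At the end, for the whole second after the job is handed in: every blank present lies flat in a bay of its own (centre within 18 mm of the bay's middle, within 0.15 rad of its direction, on the bed's floor), the lid is fully shut (below 0.03 rad), and the clamp bolt is tight at its stop (above 6.3 of 6.4 rad) (all of step 1 and all of step 4 and velocity of joint bolt below 0.05 rad/s); the robot touches nothing.
It fails at once if the lid was slammed or let drop (faster than 2.5 rad/s) (velocity of joint lid below -2.5 rad/s).
It fails at once if the tape measure, sanding block or try square was shifted by more than 40 mm (distance of any of tape_mid, sanding_mid, square_mid from where it was at the start of the episode above 0.04 m).
Of blank_1, blank_2, blank_3 only 2 to 3 are there at a start; the rules pass over those that are not, and their reading is None.
At some moment in a run one of blank_1, blank_2, blank_3 may be knocked a few centimetres aside while the robot is not near it.
Once in a run the grip may slacken for a moment while it holds something.
It also fails if it takes over 210 s, if anything falls off the work surface, if the arm or the gripper's body presses on something with over 40 N, if the wrist force passes 120 N, or if a joint passes its speed limit or range.

ROBOT

A 7-joint arm with a two-finger parallel gripper is mounted at the origin on a cart in front of the work surface, level with it; the furniture and walls round the work are solid. World frame = base frame: x ahead of the robot, y to its left, z up, the work surface at z = 0. Lengths are in mm, angles in rad, forces in N, time in s.
With the tool pointing down it reaches from about 425 to 1025 mm from the base axis. Payload 3.6 kg.
Tool frame: the origin (TCP) lies midway between the tips of the shut fingers; the grasp point (between the pads) lies 19 mm behind it; z points along the fingers, y is the line along which they close (so a half turn about z gives the same grasp; the last joint's range is limited). The gripper opens to 85 mm and grips with 20 to 120 N. Pads are 22 mm wide; open, the fingers measure 114 mm over their backs; the gripper's body (76 mm by 85 mm) begins 54 mm behind the grasp point. The pads swing forward as they close: fully open they stand 13 mm farther back than shut.
Start: joints at [1.05, 0.591, 0.048, 1.609, -0.033, 0.943, -0.034], TCP at [300.123, -659.967, 231.302] pointing down, gripper open.
Joint ranges: [-2.69, 2.69], [-0.47, 2.24], [-1.27, 1.36], [0.19, 2.51], [-1.53, 4.68], [0.08, 2.07], [-3.09, 3.09]. Speed limits (rad/s): [2.57, 2.57, 3.14, 3.14, 3.14, 3.14, 3.14].

INTERFACE

Orientations are given as a rotation vector (axis times angle).
In Python, from cell import observe, snapshot, hand_in, regions_of gives the robot as it stands.
- The arm moves only by the tool drive_tool, never from a script. Its arguments are lists of equal length, an entry for each row: "turn": the turn, a rotation vector about the tool's x, y, z in degrees, a list of three; "slide": the shift along the tool's x, y, z in cm, a list of three; "gripper": the gripper command: -1 is shut, 1 is fully open, values between are in proportion. A call has 1 to 10 rows; each row is the pose to reach, as a shift and turn from the pose commanded when the call began, along the tool's axes at that moment; what a row does not reach only later rows make up. A row lasts 1/8 s, in which the tool goes at most 62.5 mm and 10.7 degrees, less where a joint would pass 70% of its speed; a pose out of reach is approached as far as the arm can. A call with a gripper value outside its range is refused whole. The fingers move at their own pace and stop on an object; "newtons" is the grip in N (left out, the last holds). Time passes only in rows, so rows that repeat a pose let the fingers close. It gives the time, the measured TCP pose, the force, the opening and the grip force at its end, in the units of the state.
- observe(): the state, without advancing time (a new reading comes with each control period).
- snapshot(name): name is "scene" or "top" or "wrist"; returns a dict with "img" (480x640x3 uint8, red, green, blue), "range_z" (480x640 float32, mm along the optical axis (not along the pixel's ray), 0 where there is no reading), "vertical_fov" (degrees; the focal length in pixels is half the picture's height over the tangent of half this angle, whatever the lens; pixels are square), "cx", "cy" (the principal point, pixels), "R" (3x3) and "t" (3): a world point X has camera coordinates R X + t. Camera axes: x right, y down, z forward; pixel columns grow to the right and rows downward; lengths in mm; the calibration is good to about 2 mm. A picture is of the moment at which its call begins.
- hand_in(): hands the job in; it is judged then, once.
Trained networks look in a picture, given as the dict that the camera call returned (one of the last four; its "shot" number tells which), for a name from the list of things; names that differ only in an ending like _2 or _b are one class to them, and where a whole thing is asked for, a point or a joint stands for the part that bears it (a point fixed in the world has none). Each returns a list of dicts, best first, with "p" (0 to 1); they miss things now and then, are a little off and sometimes report something else, mostly with a low value. They report only what shows in the picture. A call takes as long as a camera call. They do not tell look-alikes from the thing itself.
- regions_of(picture, label): "region" (480x640 bool, what is visible of it) and "xy" ([column, row] in pixels, amid what is visible of it).
The state is a dict: "clock": time; "q": joint angles; "qd": joint speeds; "tau": joint torques, N m; "tcp_pos": TCP position; "eef_rot": TCP orientation; "contact_force": force on the tool from outside, world axes, zero at the start; "wrist_torque": the same for the moment, N m; "finger_gap": opening from 0.0 (shut) to 1.0 (fully open); "finger_force": force on a finger pad.
Only numpy, scipy, OpenCV 4.12 (cv2) and the standard library are available. Lean on these libraries where they do the work, as an engineer would, in place of code of your own. Each camera call takes 0.05 s, during which the arm holds its last target. There are 200 camera calls.

## Working session

There is one attempt and no reset: what is moved stays moved. The work goes in short steps, Python scripts to look and compute and a tool call to move; the robot and the scene stay as the last step left them, time stands still between calls to the robot, and variables do not carry over. Pictures are saved under pics/ and viewed, at most 14 in all, crops included, and the job is handed in when it is done.

Besides the shell and the picture viewer there is one more tool, called as a command line: name --argument value ..., lists and objects as JSON in quotes. drive_tool: Moves the arm, as the interface text tells. Its arguments: {"type":"object","properties":{"turn":{"type":"array"},"slide":{"type":"array"},"gripper":{"type":"array"},"newtons":{"type":"number"}},"required":["turn","slide","gripper"]}

```bash
ls; mkdir -p pics; cat > h.py <<'E'
import numpy as np, cv2
from cell import observe, snapshot, hand_in, regions_of
from scipy.spatial.transform import Rotation as Rn
def pts(s):
    f=240/np.tan(np.radians(s["vertical_fov"])/2)
    v,u=np.mgrid[0:480,0:640]; z=s["range_z"].astype(float)
    c=np.stack([(u-s["cx"])/f*z,(v-s["cy"])/f*z,z],-1)
    P=(c-np.array(s["t"]))@np.array(s["R"])
    P[z==0]=np.nan
    return P
def proj(s,X):
    f=240/np.tan(np.radians(s["vertical_fov"])/2)
    c=np.array(s["R"])@np.array(X,float)+np.array(s["t"])
    return [round(c[0]/c[2]*f+s["cx"],1),round(c[1]/c[2]*f+s["cy"],1)]
def save(s,n,crop=None,k=1):
    im=s["img"][:,:,::-1]
    if crop: a,b,c,d=crop; im=im[b:d,a:c]
    im=cv2.resize(im,None,fx=k,fy=k) if k!=1 else im
    cv2.imwrite("pics/"+n,im)
def rel(goal,Rgoal=None):
    """cm slide & deg turn in tool axes from the current pose"""
    o=observe(); R=Rn.from_rotvec(o["eef_rot"])
    print("slide cm",np.round(R.inv().apply(np.array(goal)-o["tcp_pos"])/10,2))
    if Rgoal is not None: print("turn deg",np.round((R.inv()*Rgoal).as_rotvec(degrees=True),1))
E
python3 - <<'E'
from h import *
o=observe();print({k:np.round(v,3) for k,v in o.items()}); print(Rn.from_rotvec(o["eef_rot"]).as_matrix().round(3))
a=snapshot("scene");b=snapshot("top")
im=np.vstack([a["img"],b["img"]])
save(a,"s0.png");save(b,"t0.png")
for n,s in(("scene",a),("top",b)):
  P=pts(s); print(n,s["vertical_fov"],np.array(s["t"]).round(0))
  for l in["blank_1_mid","press","ratchet_grip","stay_tab","tape_mid","sanding_mid","square_mid"]:
    for d in regions_of(s,l)[:5]:
      r=d["region"]; print(l,round(d["p"],2),np.round(d["xy"]),r.sum(),np.nanmedian(P[r],0).round(0))
E
```

```text
pics
{'clock': np.float64(0.0), 'q': array([ 1.051,  0.592,  0.048,  1.61 , -0.033,  0.943, -0.034]), 'qd': array([-0.002,  0.001,  0.   ,  0.   , -0.001, -0.   ,  0.001]), 'tau': array([ 1.0000e-03, -5.4869e+01,  1.5470e+00, -1.9812e+01,  9.0000e-03,
        9.0000e-03, -0.0000e+00]), 'tcp_pos': array([ 299.796, -659.201,  230.138]), 'eef_rot': array([-3.068e+00, -6.650e-01,  1.000e-03]), 'contact_force': array([-0.256,  0.465, -1.23 ]), 'wrist_torque': array([-0.058, -0.019, -0.046]), 'finger_force': np.float64(0.0), 'finger_gap': np.float64(1.001)}
[[ 0.91   0.414 -0.001]
 [ 0.414 -0.91   0.002]
 [-0.    -0.002 -1.   ]]
scene 42.204497335071586 [ 528.  261. 1747.]
blank_1_mid 0.72 [395. 198.] 520 [ 485. -316.   27.]
press 0.82 [295. 236.] 10089 [648.  53.  49.]
ratchet_grip 0.66 [296. 236.] 10060 [649.  53.  49.]
ratchet_grip 0.5 [262. 173.] 28 [744.  55. 279.]
stay_tab 0.56 [272. 259.] 193 [623. 186. 113.]
tape_mid 0.57 [273. 258.] 308 [623. 180. 107.]
tape_mid 0.52 [310. 191.] 297 [ 729. -168.   48.]
sanding_mid 0.95 [225. 310.] 946 [669. 373.  30.]
square_mid 0.98 [255. 403.] 1065 [431. 549.  10.]
top 43.23996449101877 [  55.  571. 1540.]
blank_1_mid 0.6 [475. 285.] 965 [ 490. -327.   31.]
press 0.76 [334. 235.] 15190 [619.  34.  44.]
ratchet_grip 0.74 [335. 188.] 4722 [702.  42. 233.]
ratchet_grip 0.64 [345. 167.] 222 [750.  24. 246.]
ratchet_grip 0.17 [416. 190.] 499 [ 737. -175.   58.]
stay_tab 0.62 [271. 230.] 166 [618. 193. 112.]
tape_mid 0.84 [417. 189.] 495 [ 738. -174.   58.]
sanding_mid 0.56 [209. 214.] 1096 [672. 362.  32.]
square_mid 0.81 [137. 309.] 1147 [432. 544.  10.]
```

View pics/s0.png

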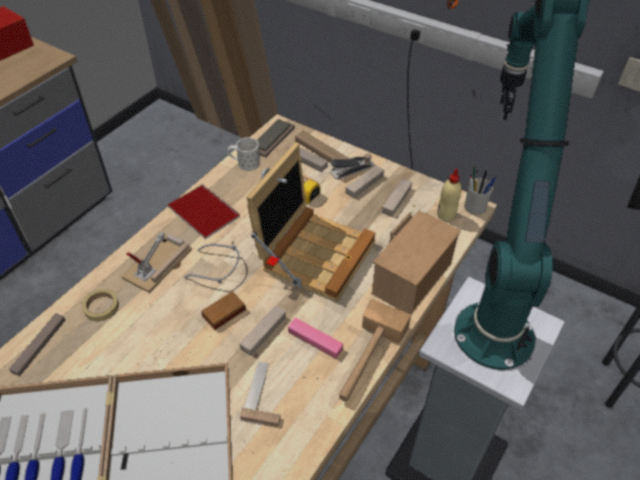

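View pics/t0.png

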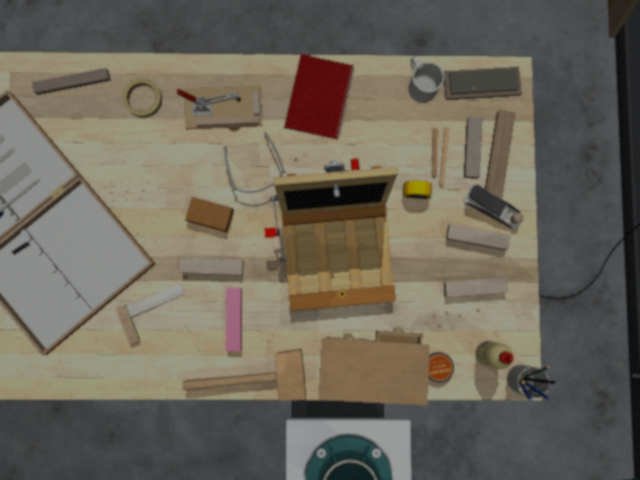

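The scene shows the press at top px (338,250), with its lid upright. Blank candidates in the top view:
- grey-brown bars at (212,268), (477,237), (475,290) and (472,147)
- dark strip at (71,80)
- brown strip at (502,150)
- pink bar at (234,320), which is the look-alike

I'll measure each one and check a close crop.

```bash
python3 - <<'E'
from h import *
s=snapshot("top");P=pts(s)
im=cv2.cvtColor(s["img"],cv2.COLOR_RGB2LAB).astype(float)
for n,(u,v) in dict(L=(212,268),R1=(477,237),R2=(475,290),far=(472,147),strip=(71,80),brown=(502,150),pink=(234,320)).items():
    m=((P[:,:,2]>8)&(np.linalg.norm(im-im[v-1:v+2,u-1:u+2].mean((0,1)),axis=2)<22)).astype(np.uint8)
    _,lab=cv2.connectedComponents(m); r=lab==lab[v,u]; q=P[r]; z=np.nanmedian(q[:,2])
    q=q[q[:,2]>z-6]; rc=cv2.minAreaRect(q[:,:2].astype(np.float32))
    bx=cv2.boxPoints(rc); e=[bx[1]-bx[0],bx[2]-bx[1]]; L=max(e,key=np.linalg.norm)
    print(n,s["img"][v,u],"z",z.round(1),"c",np.round(rc[0],1),"size",np.round(rc[1],0),"ang",round(np.degrees(np.arctan2(L[1],L[0])),1),r.sum(), "mean", np.nanmean(q[:,:2],0).round(1))
a=s["img"][:,:,::-1]
A=cv2.resize(a[215:360,170:400],None,fx=3,fy=3)
B=cv2.resize(a[100:310,430:540],(228,435))
cv2.imwrite("pics/c1.png",cv2.resize(np.hstack([A[:,:570],B]),(798,435)))
# press geometry
for n,(lo,hi) in dict(frontrail=(45,56)).items():
    reg=np.zeros((480,640),bool);reg[278:318,280:402]=1
    m=reg&(P[:,:,2]>lo)&(P[:,:,2]<hi); q=P[m]; rc=cv2.minAreaRect(q[:,:2].astype(np.float32)); print(n,rc,np.median(q[:,2]))
E
```

```text
L [136 128 115] z 30.4 c [539.5 355.2] size [161.  38.] ang 88.3 907 mean [539.4 354.6]
R1 [127 120 107] z 31.2 c [ 620.4 -337.4] size [160.  39.] ang 79.7 885 mean [ 620.3 -337.4]
R2 [134 125 113] z 30.9 c [ 488.8 -330.7] size [ 38. 161.] ang -85.7 906 mean [ 488.7 -330.8]
far [117 109 101] z 30.9 c [ 859.  -330.4] size [ 39. 161.] ang -3.8 837 mean [ 858.1 -330. ]
strip [96 87 80] z 21.5 c [1031.4  739.6] size [ 33. 203.] ang -78.3 805 mean [1030.6  740. ]
brown [108  93  74] z 28.9 c [ 807.7 -403. ] size [306.  85.] ang 2.0 1662 mean [ 831.6 -402.6]
pink [157 101 124] z 30.8 c [402.8 294.2] size [158.  39.] ang 0.1 915 mean [403.4 294.5]
frontrail ((459.39300537109375, 17.24957275390625), (39.99798583984375, 269.6995544433594), 5.608376979827881) 50.72229979890061
```

View pics/c1.png

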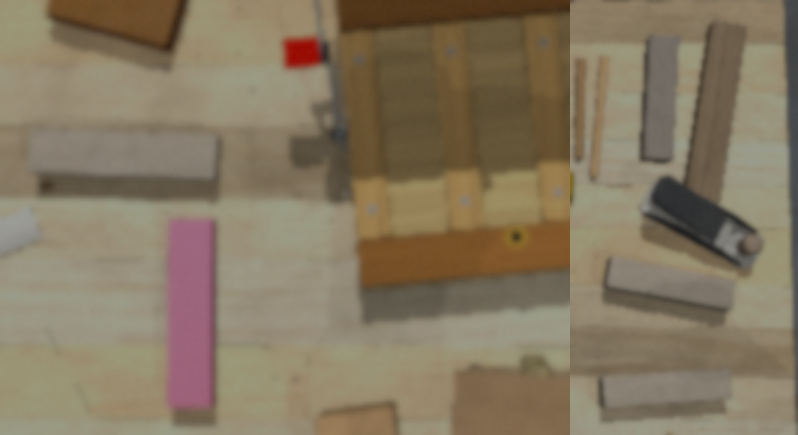

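Candidates and choice: L, R1 and R2 lie beside the press and match in size and colour. "far" (472,147) is the same size but greyer and behind the press, so it is left out along with the pink bar. Next I'll refine the press pose and work out the first reach.

```bash
cat >> h.py <<'E'
def Rdown(yaw_y):
    """tool pointing down, tool y at yaw_y deg in world"""
    a=np.radians(yaw_y); y=np.array([np.cos(a),np.sin(a),0]); z=np.array([0,0,-1.]); x=np.cross(y,z)
    return Rn.from_matrix(np.stack([x,y,z],1))
E
python3 - <<'E'
from h import *
s=snapshot("top");P=pts(s)
a=np.radians(5.6)
for a in np.radians([4.6,5.1,5.6]):
    ex=np.array([np.cos(a),np.sin(a)]);ey=np.array([-ex[1],ex[0]])
    Q=P[:,:,:2]-[563.9,27.5]; X=Q@ex; Y=Q@ey; Z=P[:,:,2]
    m=(abs(X)<60)&(abs(Y)<150)
    b=np.arange(-150,151,4); 
    h=[np.nanmedian(Z[m&(abs(Y-y)<2)]) if (m&(abs(Y-y)<2)).any() else 0 for y in b]
    print(np.degrees(a).round(1),"prof y",[(int(y),int(round(v))) for y,v in zip(b,h)])
m=(abs(Y)<100); b=np.arange(-140,150,4)
print("prof x",[(int(x),int(round(np.nanmedian(Z[m&(abs(X-x)<2)])))) for x in b])
# straight line fits on front rail edges
reg=(Z>42)&(Z<58)&(abs(Y)<125)&(X>-135)&(X<-70)
ys=np.arange(-120,121,8); 
f=[X[reg&(abs(Y-y)<4)].min() for y in ys]; g=[X[reg&(abs(Y-y)<4)].max() for y in ys]
print("front slope",np.degrees(np.polyfit(ys,f,1)[0]).round(2),np.mean(f).round(1),"inner",np.degrees(np.polyfit(ys,g,1)[0]).round(2),np.mean(g).round(1))
rel([489,-331,170],Rdown(4.3))
E
```

```text
4.6 prof y [(-150, 2), (-146, 1), (-142, 0), (-138, 1), (-134, 28), (-130, 29), (-126, 29), (-122, 30), (-118, 30), (-114, 29), (-110, 30), (-106, 26), (-102, 20), (-98, 19), (-94, 20), (-90, 19), (-86, 18), (-82, 20), (-78, 18), (-74, 19), (-70, 19), (-66, 19), (-62, 19), (-58, 19), (-54, 27), (-50, 30), (-46, 30), (-42, 29), (-38, 30), (-34, 29), (-30, 29), (-26, 27), (-22, 19), (-18, 19), (-14, 19), (-10, 19), (-6, 18), (-2, 19), (2, 20), (6, 18), (10, 19), (14, 19), (18, 19), (22, 19), (26, 26), (30, 29), (34, 29), (38, 29), (42, 29), (46, 29), (50, 29), (54, 28), (58, 20), (62, 19), (66, 19), (70, 19), (74, 19), (78, 19), (82, 18), (86, 18), (90, 19), (94, 18), (98, 19), (102, 19), (106, 26), (110, 28), (114, 28), (118, 28), (122, 29), (126, 29), (130, 29), (134, 28), (138, 1), (142, 4), (146, 3), (150, 2)]
5.1 prof y [(-150, 2), (-146, 1), (-142, 1), (-138, 1), (-134, 28), (-130, 29), (-126, 29), (-122, 29), (-118, 30), (-114, 29), (-110, 30), (-106, 27), (-102, 19), (-98, 19), (-94, 20), (-90, 19), (-86, 18), (-82, 20), (-78, 18), (-74, 18), (-70, 19), (-66, 19), (-62, 19), (-
[... 1568 characters left out ...]
, 21), (-72, 21), (-68, 21), (-64, 22), (-60, 21), (-56, 21), (-52, 20), (-48, 21), (-44, 21), (-40, 21), (-36, 22), (-32, 20), (-28, 21), (-24, 21), (-20, 20), (-16, 21), (-12, 21), (-8, 21), (-4, 21), (0, 20), (4, 21), (8, 21), (12, 22), (16, 21), (20, 21), (24, 21), (28, 20), (32, 21), (36, 21), (40, 20), (44, 21), (48, 22), (52, 21), (56, 20), (60, 21), (64, 20), (68, 21), (72, 21), (76, 20), (80, 20), (84, 20), (88, 21), (92, 21), (96, 43), (100, 51), (104, 52), (108, 51), (112, 51), (116, 51), (120, 51), (124, 79), (128, 126), (132, 169), (136, 215), (140, 254), (144, 289), (148, 301)]
front slope 0.0 -124.3 inner -0.02 -85.9
slide cm [ 30.81 -22.13   6.13]
turn deg [  0.    0.  -69.8]
```

drive_tool --turn '[[0,0,-10],[0,0,-20],[0,0,-30],[0,0,-40],[0,0,-50],[0,0,-60],[0,0,-70],[0,0,-70]]' --slide '[[4.4,-3.2,0],[8.8,-6.4,0],[13.2,-9.5,0],[17.6,-12.6,1],[22,-15.8,3],[26.4,-19,5],[30.8,-22.1,6.1],[30.8,-22.1,6.1]]' --gripper '[1,1,1,1,1,1,1,1]'

```text
clock: 1.9
tcp_pos: [492.0, -325.2, 169.8]
eef_rot: [-2.121, -2.315, -0.006]
contact_force: [0.2, 0.1, -0.5]
finger_gap: 1.0
finger_force: 0.0
```

```bash
cat >> h.py <<'E'
def blank(s,near,zt=31,tol=7):
    """centre/axis of a bar top (height zt) near a world xy"""
    P=pts(s); m=(abs(P[:,:,2]-zt)<tol)&(np.hypot(P[:,:,0]-near[0],P[:,:,1]-near[1])<110)
    _,lab,st,_=cv2.connectedComponentsWithStats(m.astype(np.uint8))
    k=1+np.argmax(st[1:,4]); q=P[lab==k]
    rc=cv2.minAreaRect(q[:,:2].astype(np.float32)); bx=cv2.boxPoints(rc); L=max(bx[1]-bx[0],bx[2]-bx[1],key=np.linalg.norm)
    print("blank",np.round(rc[0],1),np.round(rc[1]),"ang",round(np.degrees(np.arctan2(L[1],L[0])),1),"z",np.median(q[:,2]).round(1))
    return rc[0]
O=np.array([563.9,27.5]); AY=np.radians(5.6); EX=np.array([np.cos(AY),np.sin(AY)]); EY=np.array([-EX[1],EX[0]])
def W(x,y,z): return np.r_[O+x*EX+y*EY,z]
def inpress(p): return np.round([(np.array(p[:2])-O)@EX,(np.array(p[:2])-O)@EY],1)
E
python3 - <<'E'
from h import *
o=observe();print(o["tcp_pos"],o["q"])
s=snapshot("wrist");save(s,"w1.png")
c=blank(s,(489,-331)); rel([c[0],c[1],14],Rdown(4.3))
E
```

```text
[ 491.95853873 -325.21987188  169.77256501] [ 0.72328689  0.51439227 -0.29473363  1.95928591  0.21761676  0.69921386
  0.38478325]
blank [ 489.1 -329.8] [ 38. 160.] ang -85.7 z 30.2
slide cm [-0.11 -0.15 15.61]
turn deg [ 0.  -0.1  0.4]
```

View pics/w1.png

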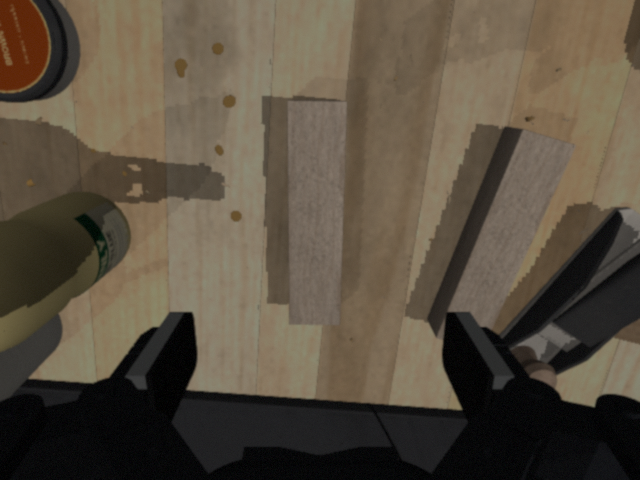

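Wrist view: R2 lies at (317,210) and R1 at (505,225), with matching grain. I'll descend and grip.

drive_tool --turn '[[0,0,0],[0,0,0],[0,0,0],[0,0,0],[0,0,0],[0,0,0],[0,0,0],[0,0,0]]' --slide '[[-0.1,-0.2,6],[-0.1,-0.2,12],[-0.1,-0.2,16.2],[-0.1,-0.2,16.2],[-0.1,-0.2,16.2],[-0.1,-0.2,16.2],[-0.1,-0.2,16.2],[-0.1,-0.2,16.2]]' --gripper '[1,1,1,1,-1,-1,-1,-1]' --newtons 60

```text
clock: 2.95
tcp_pos: [488.6, -333.5, 10.6]
eef_rot: [2.131, 2.303, 0.001]
contact_force: [-0.5, -0.2, 7.2]
finger_gap: 0.432
finger_force: 62.3
```

```bash
python3 - <<'E'
from h import *
print(observe()["tcp_pos"],W(5,-80,0),W(5,0,0),W(5,80,0)); g=W(5,-80,150); rel(g,Rdown(95.6)); rel(g,Rdown(-84.4))
E
```

```text
[ 488.61319587 -333.49063191   10.59494678] [576.68276898 -51.6302775    0.        ] [568.876137   27.9879145   0.       ] [561.06950502 107.6061065    0.        ]
slide cm [ 27.38  11.01 -13.98]
turn deg [  0.    0.3 -91.2]
slide cm [ 27.38  11.01 -13.98]
turn deg [ 0.3 -0.  88.8]
```

drive_tool --turn '[[0,0,0],[0,0,0],[0,0,9],[0,0,19],[0,0,29],[0,0,39],[0,0,49],[0,0,59],[0,0,69],[0,0,79]]' --slide '[[0,0,-6],[0,0,-12],[3,1,-14],[6.5,2.5,-14],[10,4,-14],[13.5,5.5,-14],[17,7,-14],[20.5,8.5,-14],[24,10,-14],[27.4,11,-14]]' --gripper '[-1,-1,-1,-1,-1,-1,-1,-1,-1,-1]'

```text
clock: 4.2
tcp_pos: [576.1, -49.1, 149.2]
eef_rot: [-3.114, -0.414, -0.003]
contact_force: [0.1, -0.2, -0.9]
finger_gap: 0.428
finger_force: 61.2
```

```bash
python3 - <<'E'
from h import *
o=observe();print(o["tcp_pos"],o["q"],o["finger_gap"],o["finger_force"],o["contact_force"]); rel(W(5,-80,130),Rdown(-84.4))
E
```

```text
[576.0928083  -49.12367133 149.18093623] [-0.0782082   0.5188182   0.11713482  2.01387883 -0.10202488  0.61265981
 -1.19918776] 0.42779145532409407 61.16474747657776 [ 0.13277376 -0.23952659 -0.88450353]
slide cm [-0.01  0.26  1.92]
turn deg [-0.  -0.1  9.6]
```

drive_tool --turn '[[0,0,9.6],[0,0,9.6],[0,0,9.6]]' --slide '[[0,0.2,2],[0,0.2,2],[0,0.2,2]]' --gripper '[-1,-1,-1]'

```text
clock: 4.58
tcp_pos: [575.9, -53.3, 129.0]
eef_rot: [3.137, 0.163, 0.001]
contact_force: [1.0, 0.3, -0.7]
finger_gap: 0.428
finger_force: 61.2
```

```bash
python3 - <<'E'
from h import *
o=observe();print(o["tcp_pos"],o["finger_gap"])
zt=o["tcp_pos"][2]+20
for n in("wrist","top"):
    s=snapshot(n);save(s,"h1%s.png"%n)
    P=pts(s); m=(abs(P[:,:,2]-zt)<10)&(abs((P[:,:,:2]-o["tcp_pos"][:2])@EY)<30)&(abs((P[:,:,:2]-o["tcp_pos"][:2])@EX)<115)
    q=P[m]; print(n,len(q)); 
    if len(q)>20:
        rc=cv2.minAreaRect(q[:,:2].astype(np.float32)); print(rc,inpress(rc[0]),np.median(q[:,2]))
rel(W(5,-80,30),Rdown(-84.4))
E
```

```text
[575.89676019 -53.31212837 129.00522998] 0.42775019710268
wrist 47518
((593.870849609375, -53.254188537597656), (59.46007537841797, 131.11746215820312), 87.59414672851562) [ 21.9 -83.3] 148.52025965025354
top 44
((636.2864379882812, -30.17363739013672), (9.64783763885498, 40.231143951416016), 84.8906021118164) [ 66.4 -64.5] 149.04383054569695
slide cm [ 0.05 -0.18  9.92]
turn deg [ 0.  -0.1  0.3]
```

View pics/h1wrist.png

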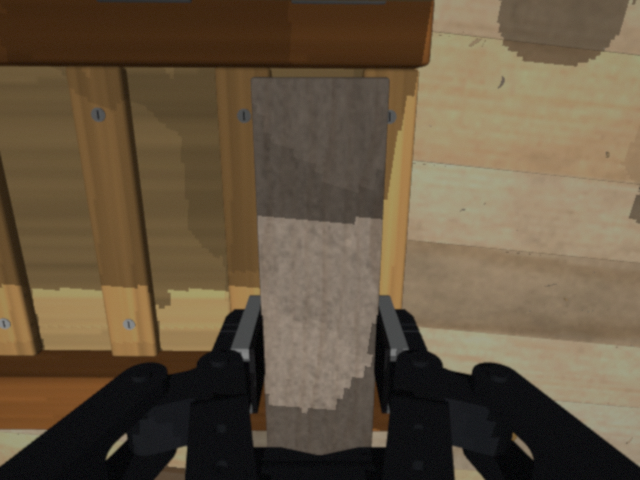

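drive_tool --turn '[[0,0,0.3],[0,0,0.3],[0,0,0.3],[0,0,0.3],[0,0,0.3],[0,0,0.3]]' --slide '[[-0.2,-0.18,4],[-0.2,-0.18,7],[-0.2,-0.18,9],[-0.2,-0.18,9.7],[-0.2,-0.18,9.9],[-0.2,-0.18,9.9]]' --gripper '[-1,-1,-1,-1,-1,-1]'

```text
clock: 5.42
tcp_pos: [574.5, -51.3, 30.1]
eef_rot: [3.138, 0.152, 0.002]
contact_force: [1.1, -0.3, -1.3]
finger_gap: 0.43
finger_force: 61.2
```

drive_tool --turn '[[0,0,0],[0,0,0],[0,0,0],[0,0,0],[0,0,0],[0,0,0]]' --slide '[[0,0,0],[0,0,0],[0,0,0],[0,0,-4],[0,0,-9],[0,0,-12]]' --gripper '[0.4,0.4,0.4,0.4,0.4,0.4]'

```text
clock: 6.18
tcp_pos: [574.7, -51.2, 151.7]
eef_rot: [3.138, 0.152, 0.004]
contact_force: [0.5, -0.6, 0.4]
finger_gap: 0.701
finger_force: 0.0
```

```bash
python3 - <<'E'
from h import *
o=observe();print(o["tcp_pos"],o["q"])
s=snapshot("wrist");c=blank(s,W(5,-80,0)[:2],48); print(inpress(c))
s=snapshot("top");c=blank(s,(620,-337))
rel([c[0],c[1],150],Rdown(-10.3))
E
```

```text
[574.69531873 -51.18257061 151.6505226 ] [-0.1141173   0.5166918   0.17095538  2.01752066 -0.14593758  0.6159341
 -1.31984302]
blank [576.2 -51.1] [160.  38.] ang 5.4 z 48.0
[  4.6 -79.4]
blank [ 620.  -337.9] [161.  40.] ang 79.1 z 31.0
slide cm [ 1.56 28.95  0.33]
turn deg [  0.3  -0.3 -74.1]
```

drive_tool --turn '[[0,0,-9],[0,0,-19],[0,0,-29],[0,0,-39],[0,0,-49],[0,0,-59],[0,0,-69],[0,0,-74],[0,0,-74],[0,0,-74]]' --slide '[[0.2,3,0],[0.4,7,0],[0.6,11,0],[0.8,15,0],[1,19,0],[1.2,23,0],[1.4,27,0],[1.6,29,2],[1.6,29,4],[1.6,29,4]]' --gripper '[1,1,1,1,1,1,1,1,1,1]'

```text
clock: 7.52
tcp_pos: [615.6, -335.4, 106.0]
eef_rot: [-2.409, -2.006, 0.003]
contact_force: [0.3, 0.4, -0.3]
finger_gap: 0.998
finger_force: 0.0
```

```bash
python3 - <<'E'
from h import *
s=snapshot("wrist");c=blank(s,(620,-338)); print(observe()["tcp_pos"]);rel([c[0],c[1],9],Rdown(-10.3))
E
```

```text
blank [ 620.4 -338.1] [160.  38.] ang 79.3 z 30.1
[ 616.91656474 -335.2847703   107.53272933]
slide cm [-0.24  0.43  9.85]
turn deg [-0.2 -0.1 -0.1]
```

drive_tool --turn '[[0,0,0],[0,0,0],[0,0,0],[0,0,0],[0,0,0],[0,0,0],[0,0,0],[0,0,0]]' --slide '[[-0.2,0.3,4],[-0.2,0.3,8],[-0.2,0.3,9.8],[-0.2,0.3,9.8],[-0.2,0.3,9.8],[-0.2,0.3,9.8],[-0.2,0.3,9.8],[-0.2,0.3,9.8]]' --gripper '[1,1,1,1,-1,-1,-1,-1]'

```text
clock: 8.57
tcp_pos: [621.6, -341.3, 13.0]
eef_rot: [2.413, 2.008, 0.002]
contact_force: [0.0, 0.8, 7.0]
finger_gap: 0.429
finger_force: 63.2
```

```bash
python3 - <<'E'
from h import *
print(observe()["tcp_pos"],observe()["finger_force"]); g=W(5,0,130); rel(g,Rdown(-84.4))
E
```

```text
[ 621.58474205 -341.31569173   12.97821495] 63.18894982337952
slide cm [ 35.35 -11.86 -11.76]
turn deg [ 0.2 -0.1 73.9]
```

drive_tool --turn '[[0,0,0],[0,0,0],[0,0,10],[0,0,20],[0,0,30],[0,0,40],[0,0,50],[0,0,60],[0,0,70],[0,0,74]]' --slide '[[0,0,-6],[0,0,-12],[4.5,-1.5,-13],[9,-3,-13],[13.5,-4.5,-13],[18,-6,-13],[22.5,-7.5,-13],[27,-9,-13],[31.5,-10.5,-12],[35.2,-11.8,-11.8]]' --gripper '[-1,-1,-1,-1,-1,-1,-1,-1,-1,-1]'

```text
clock: 9.82
tcp_pos: [566.9, 29.3, 128.6]
eef_rot: [-3.138, -0.15, 0.003]
contact_force: [-0.3, -0.4, -2.3]
finger_gap: 0.433
finger_force: 62.1
```

drive_tool --turn '[[0,0,0],[0,0,0]]' --slide '[[0,0,0],[0,0,0]]' --gripper '[-1,-1]'

```text
clock: 10.07
tcp_pos: [568.0, 26.5, 129.2]
eef_rot: [3.137, 0.153, -0.0]
contact_force: [0.3, -0.8, -0.5]
finger_gap: 0.428
finger_force: 62.2
```

```bash
cat >> h.py <<'E'
def held(y):
    o=observe(); zt=o["tcp_pos"][2]+18; s=snapshot("wrist"); P=pts(s)
    X=(P[:,:,:2]-O)@EX; Y=(P[:,:,:2]-O)@EY
    m=(abs(P[:,:,2]-zt)<6)&(abs(Y-y)<25)&(X>25)
    for lo in(30,45,60,75): 
        k=m&(X>=lo)&(X<lo+10); print(lo,"Y",Y[k].min().round(1) if k.any() else 0,Y[k].max().round(1) if k.any() else 0)
    print("Xmax",X[m].max().round(1),"top z",np.median(P[:,:,2][m]).round(1),"tcp",o["tcp_pos"],inpress(o["tcp_pos"]),o["finger_gap"])
E
python3 - <<'E'
from h import *
held(0); rel(W(3,0,31.5),Rdown(-84.4))
E
```

```text
30 Y -20.4 17.7
45 Y -20.4 17.7
60 Y -20.5 17.7
75 Y -20.5 17.6
Xmax 85.9 top z 146.4 tcp [567.9729828   26.53476203 129.22604737] [ 4.  -1.4] 0.42795284942499967
slide cm [-0.11 -0.24  9.78]
turn deg [ 0.  -0.  -0.1]
```

drive_tool --turn '[[0,0,0],[0,0,0],[0,0,0],[0,0,0],[0,0,0],[0,0,0]]' --slide '[[-0.1,-0.14,4],[-0.1,-0.14,7],[-0.1,-0.14,9],[-0.1,-0.14,9.6],[-0.1,-0.14,9.75],[-0.1,-0.14,9.75]]' --gripper '[-1,-1,-1,-1,-1,-1]'

```text
clock: 10.88
tcp_pos: [567.8, 27.7, 32.5]
eef_rot: [3.138, 0.151, 0.002]
contact_force: [-0.5, -0.3, -1.2]
finger_gap: 0.428
finger_force: 62.2
```

drive_tool --turn '[[0,0,0],[0,0,0],[0,0,0],[0,0,0],[0,0,0],[0,0,0]]' --slide '[[0,0,0],[0,0,0],[0,0,0],[0,0,-4],[0,0,-9],[0,0,-15]]' --gripper '[0.2,0.2,0.2,0.2,0.2,0.2]'

```text
clock: 11.62
tcp_pos: [566.2, 28.2, 182.7]
eef_rot: [3.138, 0.153, -0.003]
contact_force: [0.6, -0.1, -0.3]
finger_gap: 0.602
finger_force: 0.0
```

```bash
python3 - <<'E'
from h import *
s=snapshot("wrist")
for y in(-80,0):
    P=pts(s); Q=(P[:,:,:2]-O); m=(abs(P[:,:,2]-48)<5)&(abs(Q@EY-y)<38)&(abs(Q@EX-5)<87); q=P[m]
    rc=cv2.minAreaRect(q[:,:2].astype(np.float32)); print(inpress(rc[0]),rc)
s=snapshot("top");c=blank(s,(540,355)); R=Rdown(-1.7)
o=observe();print(o["tcp_pos"],o["q"])
rel([c[0],c[1],200],R); rel([c[0],c[1],200],Rdown(178.3))
E
```

```text
[  5.3 -79.4] ((576.8800048828125, -50.963531494140625), (159.77011108398438, 38.73192596435547), 5.396306037902832)
[5.6 0. ] ((569.4354248046875, 28.0703182220459), (160.5290069580078, 38.10679244995117), 5.243181228637695)
blank [539.1 355. ] [161.  38.] ang 88.5 z 30.5
[571.67714709  28.21986664 188.12980001] [-0.27844789  0.4579604   0.20260495  2.00995515 -0.1434723   0.67369568
 -1.45918592]
slide cm [ -0.08 -32.84  -1.18]
turn deg [  0.5  -0.6 -82.8]
slide cm [ -0.08 -32.84  -1.18]
turn deg [-0.6 -0.5 97.2]
```

drive_tool --turn '[[0,0,-9],[0,0,-19],[0,0,-29],[0,0,-39],[0,0,-49],[0,0,-59],[0,0,-69],[0,0,-79],[0,0,-83],[0,0,-83]]' --slide '[[-3,-3,-4],[-4,-7,-4],[-4,-11,-4],[-4,-15,-4],[-4,-19.5,-4],[-3,-24,-4],[-2,-28.5,-4],[0,-32.8,0],[-0.1,-32.8,4],[-0.1,-32.8,8]]' --gripper '[1,1,1,1,1,1,1,1,1,1]'

```text
clock: 12.98
tcp_pos: [533.8, 355.2, 99.9]
eef_rot: [-2.247, -2.194, 0.001]
contact_force: [0.7, 0.9, 0.2]
finger_gap: 1.004
finger_force: 0.0
```

drive_tool --turn '[[0,0,0],[0,0,0]]' --slide '[[0,0,0],[0,0,0]]' --gripper '[1,1]'

```text
clock: 13.22
tcp_pos: [534.8, 354.9, 102.6]
eef_rot: [2.249, 2.193, 0.002]
contact_force: [-0.0, -0.2, 0.1]
finger_gap: 0.995
finger_force: 0.0
```

```bash
python3 - <<'E'
from h import *
s=snapshot("wrist");save(s,"w3.png");c=blank(s,(540,355)); print(observe()["tcp_pos"]);rel([c[0],c[1],9],Rdown(-1.5))
E
```

```text
blank [540.4 355.3] [161.  38.] ang 88.3 z 30.1
[535.35574105 355.29263678 103.45827165]
slide cm [-0.01  0.48  9.45]
turn deg [ 0.1 -0.1  0. ]
```

drive_tool --turn '[[0,0,0],[0,0,0],[0,0,0],[0,0,0],[0,0,0],[0,0,0],[0,0,0],[0,0,0]]' --slide '[[0,0.5,4],[0,0.5,8],[0,0.5,9.3],[0,0.5,9.3],[0,0.5,9.3],[0,0.5,9.3],[0,0.5,9.3],[0,0.5,9.3]]' --gripper '[1,1,1,1,-1,-1,-1,-1]'

```text
clock: 14.28
tcp_pos: [540.4, 355.1, 10.3]
eef_rot: [2.249, 2.193, 0.004]
contact_force: [-0.2, -0.4, 6.6]
finger_gap: 0.431
finger_force: 63.1
```

```bash
python3 - <<'E'
from h import *
print(observe()["tcp_pos"],observe()["finger_force"]); rel(W(-80,140,180),Rdown(-84.4)); rel(W(3,80,180),Rdown(-84.4))
s=snapshot("scene");P=pts(s);d=regions_of(s,"stay_tab")
for k in d[:2]: print(k["p"],k["xy"],np.nanmedian(P[k["region"]],0))
E
```

```text
[540.35074442 355.1188738   10.26760165] 63.10738921165466
slide cm [-19.75  -6.44 -17.02]
turn deg [ 0.  -0.2 82.9]
slide cm [-24.69   2.54 -17.  ]
turn deg [ 0.  -0.2 82.9]
0.64 [286.0, 268.3] [585.10549917 174.5317184   60.70026751]
```

drive_tool --turn '[[0,0,0],[0,0,0],[0,0,10],[0,0,20],[0,0,30],[0,0,40],[0,0,50],[0,0,60],[0,0,70],[0,0,80]]' --slide '[[0,0,-6],[0,0,-12],[-2,-1,-17],[-6,-3,-18],[-10,-5,-18],[-14,-6,-18],[-17,-6.4,-18],[-20,-6,-18],[-22,-2,-17],[-24.4,2.5,-16]]' --gripper '[-1,-1,-1,-1,-1,-1,-1,-1,-1,-1]'

```text
clock: 15.62
tcp_pos: [558.1, 109.8, 168.8]
eef_rot: [-3.132, -0.228, 0.001]
contact_force: [0.2, 0.7, -1.6]
finger_gap: 0.434
finger_force: 62.0
```

drive_tool --turn '[[0,0,3],[0,0,3],[0,0,3]]' --slide '[[0,0,3],[0,0,4],[0,0,4]]' --gripper '[-1,-1,-1]'

```text
clock: 16.0
tcp_pos: [556.6, 110.3, 128.1]
eef_rot: [3.138, 0.155, -0.004]
contact_force: [0.6, -0.7, -0.5]
finger_gap: 0.427
finger_force: 62.0
```

```bash
python3 - <<'E'
from h import *
held(80); rel(W(3,80,28.5),Rdown(-84.4))
E
```

```text
30 Y 64.1 102.4
45 Y 64.1 102.4
60 Y 64.2 102.4
75 Y 64.2 102.4
Xmax 80.1 top z 147.7 tcp [556.6110597  110.31856346 128.08295101] [ 0.8 83.1] 0.42723961564908375
slide cm [ 0.15  0.33 10.04]
turn deg [-0.   0.1  0.1]
```

drive_tool --turn '[[0,0,0],[0,0,0],[0,0,0],[0,0,0],[0,0,0],[0,0,0]]' --slide '[[0.45,0.32,4],[0.45,0.32,7],[0.45,0.32,9],[0.45,0.32,9.6],[0.45,0.32,9.9],[0.45,0.32,9.9]]' --gripper '[-1,-1,-1,-1,-1,-1]'

```text
clock: 16.8
tcp_pos: [563.6, 107.4, 30.7]
eef_rot: [-3.137, -0.153, -0.002]
contact_force: [-0.1, 0.5, -1.5]
finger_gap: 0.431
finger_force: 62.1
```

drive_tool --turn '[[0,0,0],[0,0,0],[0,0,0],[0,0,0],[0,0,0],[0,0,0],[0,0,0]]' --slide '[[0,0,0],[0,0,0],[0,0,0],[0,0,-4],[0,0,-9],[0,0,-15],[0,0,-18]]' --gripper '[0.1,0.1,0.1,0.1,0.1,0.1,0.1]'

```text
clock: 17.68
tcp_pos: [564.3, 107.2, 213.2]
eef_rot: [-3.137, -0.152, -0.007]
contact_force: [1.6, -0.4, -0.2]
finger_gap: 0.556
finger_force: 0.0
```

```bash
python3 - <<'E'
from h import *
s=snapshot("wrist"); save(s,"w4.png")
t=snapshot("top")
for n,s in(("w",s),("t",t)):
  for y in(-80,0,80):
    P=pts(s); Q=(P[:,:,:2]-O); m=(abs(P[:,:,2]-48)<5)&(abs(Q@EY-y)<38)&(abs(Q@EX-5)<85); q=P[m]
    if len(q)<30: continue
    rc=cv2.minAreaRect(q[:,:2].astype(np.float32)); print(n,inpress(rc[0]),np.round(rc[1]),rc[2])
# red pixels of tab
P=pts(t)
hsv=cv2.cvtColor(t["img"],cv2.COLOR_RGB2HSV); red=((hsv[...,0]<8)|(hsv[...,0]>172))&(hsv[...,1]>150)&(hsv[...,2]>70)
m=red&(P[...,2]>60)&(abs((P[...,:2]-O)@EX)<110); q=P[m]; q=q[(q[:,1]>130)]
print("tab top",len(q),np.median(q,0),q.min(0),q.max(0),inpress(np.median(q,0)))
m=red&(P[...,2]>180)&(P[...,0]>650); q=P[m]; print("handle",len(q),np.median(q,0),q.min(0),q.max(0),inpress(np.median(q,0)))
w=snapshot("scene");P=pts(w);hsv=cv2.cvtColor(w["img"],cv2.COLOR_RGB2HSV); red=((hsv[...,0]<8)|(hsv[...,0]>172))&(hsv[...,1]>150)&(hsv[...,2]>70)
m=red&(P[...,2]>60)&(abs((P[...,:2]-O)@EX)<110)&(P[...,1]>130); q=P[m]; print("scene tab",len(q),np.median(q,0),q.min(0),q.max(0))
# lower link of stay
P=pts(t);Q=P[...,:2]-O;X=Q@EX;Y=Q@EY
for lo in range(-60,130,15):
    k=(abs(X-lo)<7)&(Y>137)&(Y<185)&(P[...,2]>12)
    if k.any(): print(lo,"stay z",np.percentile(P[k][:,2],[5,50,95]).round(0),"Y",Y[k].min().round(0),Y[k].max().round(0))
E
```

```text
w [  5.1 -79.2] [160.  39.] 5.413684844970703
w [8.  6.5] [159.  39.] 5.631007671356201
w [ 7.  79.7] [160.  38.] 5.422492504119873
t [  4.7 -79.6] [160.  39.] 5.576798915863037
t [7.1 5.5] [160.  36.] 5.426295757293701
tab top 107 [615.91696342 195.80753635 112.50730719] [554.94460482 149.38388452 106.09709705] [626.2535909  208.66393348 553.87129947] [ 68.2 162.4]
  return _methods._mean(a, axis=axis, dtype=dtype,
  ret = um.true_divide(
Traceback (most recent call last):
ValueError: zero-size array to reduction operation minimum which has no identity
```

View pics/w4.png

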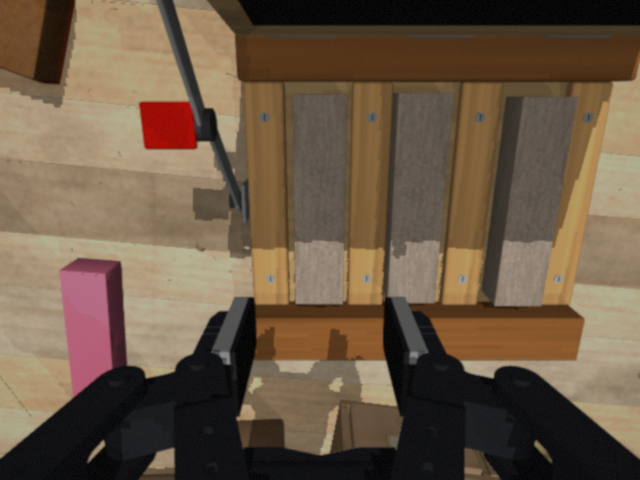

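The wrist view shows all three blanks flat in their bays, at pixels (320,200), (417,200) and (530,200). The tab is at (168,125), knee at (205,125), lower pivot at (238,200). I'll measure the tab more accurately and plan the push.

```bash
cat >> h.py <<'E'
def Rt(tilt,yaw=-84.4): return Rdown(yaw)*Rn.from_rotvec([0,np.radians(tilt),0])
E
python3 - <<'E'
from h import *
s=snapshot("wrist");P=pts(s)
hsv=cv2.cvtColor(s["img"],cv2.COLOR_RGB2HSV); red=((hsv[...,0]<8)|(hsv[...,0]>172))&(hsv[...,1]>150)&(hsv[...,2]>70)
m=red&(P[...,2]>95)&(P[...,2]<125); q=P[m]; Q=q[:,:2]-O
print("tab",len(q),"X",np.percentile(Q@EX,[1,99]).round(1),"Y",np.percentile(Q@EY,[1,99]).round(1),"z",np.percentile(q[:,2],[5,50,95]).round(1))
o=observe();print(o["tcp_pos"],o["q"].round(2))
rel(W(28,164,190),Rt(25))
E
```

```text
tab 2383 X [57.8 82.2] Y [149.4 178.1] z [110.8 112.  113.2]
[564.01756747 107.34752856 211.67555913] [-0.44  0.43  0.23  1.98 -0.14  0.74 -1.6 ]
slide cm [ 1.99 -8.45  2.18]
turn deg [-0.  24.8 -0.1]
```

drive_tool --turn '[[0,6,0],[0,12,0],[0,18,0],[0,25,0],[0,25,0],[0,25,0]]' --slide '[[0.5,-2,-1],[1,-4.5,-1],[1.5,-7,0],[2,-8.4,1],[2,-8.4,2],[2,-8.4,2]]' --gripper '[-1,-1,-1,-1,-1,-1]'

```text
clock: 18.58
tcp_pos: [574.4, 191.6, 188.3]
eef_rot: [-3.047, -0.147, -0.67]
contact_force: [0.6, -0.8, -0.2]
finger_gap: 0.006
finger_force: 0.0
```

```bash
python3 - <<'E'
from h import *
o=observe();print(o["tcp_pos"],inpress(o["tcp_pos"]),o["q"].round(2),o["contact_force"],o["finger_gap"])
R=Rt(25)
for p in [(62,164,116),(66,164,108),(80,164,100),(92,164,86),(100,164,74)]: rel(W(*p),R)
E
```

```text
[574.35119026 191.61756983 188.27159459] [ 26.4 162.3] [-0.76  0.42  0.37  2.22 -0.02  0.11 -1.91] [ 0.63380222 -0.80757484 -0.2106617 ] 0.006438952751929341
slide cm [ 0.2  -0.19  8.05]
turn deg [ 0.1  0.2 -0. ]
slide cm [ 0.23 -0.19  8.95]
turn deg [ 0.1  0.2 -0. ]
slide cm [ 1.16 -0.19 10.26]
turn deg [ 0.1  0.2 -0. ]
slide cm [ 1.67 -0.2  12.03]
turn deg [ 0.1  0.2 -0. ]
slide cm [ 1.89 -0.2  13.46]
turn deg [ 0.1  0.2 -0. ]
```

drive_tool --turn '[[0,-5,0],[0,-5,0],[0,-5,0],[0,-5,0],[0,-5,0],[0,-5,0],[0,-5,0],[0,-5,0]]' --slide '[[0.2,-0.2,4],[0.2,-0.2,7.5],[0.2,-0.2,8.7],[0.6,-0.2,9.4],[1.0,-0.2,10.2],[1.3,-0.2,11.1],[1.5,-0.2,11.8],[1.6,-0.2,12]]' --gripper '[-1,-1,-1,-1,-1,-1,-1,-1]'

```text
clock: 19.58
tcp_pos: [641.8, 199.9, 91.9]
eef_rot: [-3.072, -0.145, -0.55]
contact_force: [-6.7, -2.4, 26.6]
finger_gap: -0.001
finger_force: 11.4
```

```bash
cat >> h.py <<'E'
def tab(s):
    P=pts(s);hsv=cv2.cvtColor(s["img"],cv2.COLOR_RGB2HSV); red=((hsv[...,0]<8)|(hsv[...,0]>172))&(hsv[...,1]>150)&(hsv[...,2]>60)
    X=(P[...,:2]-O)@EX;Y=(P[...,:2]-O)@EY
    m=red&(P[...,2]>25)&(P[...,2]<125)&(X>0)&(X<130)&(Y>135)&(Y<195)
    print("tab",m.sum(),"X",np.percentile(X[m],[2,98]).round(),"Y",np.percentile(Y[m],[2,98]).round(),"z",np.percentile(P[...,2][m],[5,50,95]).round()) if m.any() else print("no tab")
def lid(s):
    P=pts(s);X=(P[...,:2]-O)@EX;Y=(P[...,:2]-O)@EY; Z=P[...,2]
    for z0 in(80,130,180,230,270):
        k=(abs(Z-z0)<8)&(X>-140)&(X<200)&(abs(Y)<125)
        if k.any(): print("lid z",z0,"X",np.percentile(X[k],[5,50]).round(),k.sum())
E
python3 - <<'E'
from h import *
o=observe();print(o["tcp_pos"],inpress(o["tcp_pos"]),o["q"].round(2),o["contact_force"])
s=snapshot("top");tab(s);lid(s);save(s,"t5.png",(230,140,430,320),3); s=snapshot("scene");tab(s);rel(W(100,164,72),Rt(20))
E
```

```text
[641.80183631 199.89956359  91.9240215 ] [ 94.4 164. ] [-0.56  0.64  0.19  2.08 -0.04  0.1  -1.86] [-6.69152545 -2.41314901 26.61898726]
tab 2 X [ 99. 101.] Y [150. 152.] z [84. 84. 85.]
lid z 80 X [120. 120.] 39
lid z 130 X [117. 118.] 78
lid z 180 X [ 55. 116.] 316
lid z 230 X [113. 114.] 119
lid z 270 X [ 92. 113.] 252
tab 26 X [ 81. 104.] Y [145. 180.] z [74. 87. 97.]
slide cm [-0.21  0.02  2.05]
turn deg [-0.  -0.4 -0.2]
```

View pics/t5.png

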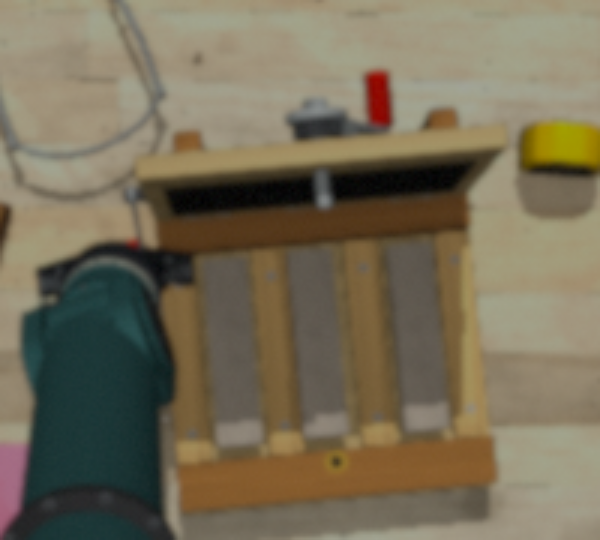

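The top view shows the lid tipped slightly forward, with the gripper on the broken stay at (110,270). Geometry gives a knee bend of about 0.6 rad. I'll retreat and go behind the lid's free edge.

drive_tool --turn '[[0,0,0],[0,0,0],[0,0,0],[0,0,0],[0,0,0],[0,-10,0],[0,-20,0],[0,-20,0]]' --slide '[[0,0,-3],[0,0,-8],[0,0,-14],[0,0,-20],[0,0,-25],[0,0,-30],[0,0,-33],[0,0,-33]]' --gripper '[-1,-1,-1,-1,-1,-1,-1,-1]'

```text
clock: 20.68
tcp_pos: [529.0, 190.3, 401.4]
eef_rot: [-3.135, -0.151, -0.006]
contact_force: [-0.0, -0.9, -0.1]
finger_gap: -0.001
finger_force: 0.0
```

```bash
python3 - <<'E'
from h import *
o=observe();print(o["tcp_pos"],inpress(o["tcp_pos"]),o["q"].round(2))
s=snapshot("top");tab(s);lid(s)
P=pts(s);X=(P[...,:2]-O)@EX;Y=(P[...,:2]-O)@EY;Z=P[...,2]
k=(Z>285)&(Z<315)&(X>60)&(X<200)&(abs(Y)<150); print("edge",X[k].min(),X[k].max(),Y[k].min(),Y[k].max(),np.median(Z[k]))
for y0 in(-88,-97,-104,-115): 
    k=(abs(Y-y0)<3)&(X>125)&(X<175)&(Z>60); print(y0,sorted(set(zip(X[k].round().astype(int).tolist(),Z[k].round().astype(int).tolist())))[:30])
rel(W(160,-110,380),Rdown(-84.4)); rel(W(30,-110,380),Rdown(-84.4))
E
```

```text
[529.02525273 190.32341699 401.38792417] [-18.8 165.4] [-0.71  0.23  0.35  1.79 -0.09  1.14 -1.8 ]
tab 48 X [ 80. 101.] Y [150. 164.] z [83. 89. 96.]
lid z 80 X [120. 120.] 47
lid z 130 X [117. 118.] 91
lid z 180 X [115. 167.] 226
lid z 230 X [113. 114.] 122
lid z 270 X [ 92. 113.] 244
edge 110.5157497258083 156.01672297762565 -133.68177557173232 135.50630332241175 301.70927840181133
-88 [(127, 305), (127, 306), (128, 300), (142, 244), (143, 238), (145, 240), (147, 240), (147, 243), (148, 226), (149, 211), (149, 244), (150, 241), (150, 250), (151, 216), (151, 226), (151, 233), (151, 244), (152, 240), (153, 214), (153, 246), (154, 188), (154, 242), (155, 218), (155, 240), (156, 242), (156, 243), (157, 187)]
-97 [(126, 303), (127, 301), (129, 302), (129, 303), (130, 298), (142, 239), (142, 240), (144, 241), (145, 238), (146, 244), (149, 242), (150, 238), (151, 239), (151, 242), (152, 239), (152, 246), (153, 243), (154, 239), (154, 247), (155, 244), (156, 240)]
-104 [(125, 305), (125, 306), (127, 304), (128, 304), (129, 299), (144, 239), (144, 242), (145, 246), (146, 242), (147, 245), (149, 240), (150, 241), (151, 238), (151, 248), (153, 239), (153, 240), (154, 243), (155, 243), (158, 239)]
-115 [(127, 302), (127, 304), (128, 301)]
slide cm [18.02 27.49  1.93]
turn deg [-0.1 -0.1 -0.1]
slide cm [ 5.02 27.51  1.91]
turn deg [-0.1 -0.1 -0.1]
```

drive_tool --turn '[[0,0,0],[0,0,0],[0,0,0],[0,0,0],[0,0,0],[0,0,0],[0,0,0],[0,0,0]]' --slide '[[3,5,1],[7,10,1.5],[11,15,2],[14,20,2],[17,25,2],[18.5,27.7,2],[18.5,27.7,2],[18.5,27.7,2]]' --gripper '[-1,-1,-1,-1,-1,-1,-1,-1]'

```text
clock: 21.72
tcp_pos: [736.6, -66.3, 376.3]
eef_rot: [-3.136, -0.154, 0.005]
contact_force: [-0.1, 1.0, -0.6]
finger_gap: -0.001
finger_force: 0.0
```

```bash
python3 - <<'E'
from h import *
o=observe();print(o["tcp_pos"],inpress(o["tcp_pos"]),o["q"].round(2))
rel(W(165,-112,267),Rdown(-84.4)); rel(W(140,-112,267),Rdown(-84.4))
R=Rdown(-84.4)
HX=121
for th in (1.5,1.3,1.1,.9,.7,.5,.3,.15,0):
    r=225; x=HX-r*np.cos(th)+18*np.sin(th)+11*np.sin(th); z=50+r*np.sin(th)+18*np.cos(th)
    g=W(x,-112,z); print(th,round(x),round(z)); rel(g)
E
```

```text
[736.61089776 -66.27354787 376.26517619] [ 162.7 -110.2] [-0.23  0.53  0.42  1.42 -0.22  1.24 -1.26]
slide cm [ 0.26  0.2  10.93]
turn deg [-0.1  0.2  0. ]
slide cm [-2.24  0.2  10.93]
turn deg [-0.1  0.2  0. ]
1.5 134 276
slide cm [-2.84  0.2  10.06]
1.3 89 272
slide cm [-7.37  0.2  10.49]
1.1 45 259
slide cm [-11.76   0.2   11.79]
0.9 4 237
slide cm [-15.84   0.21  13.93]
0.7 -32 209
slide cm [-19.46   0.21  16.82]
0.5 -63 174
slide cm [-22.47   0.22  20.33]
0.3 -85 134
slide cm [-24.74   0.23  24.33]
0.15 -97 101
slide cm [-25.9    0.23  27.56]
0 -104 68
slide cm [-26.58   0.24  30.91]
```

drive_tool --turn '[[0,0,0],[0,0,0],[0,0,0],[0,0,0],[0,0,0],[0,0,0],[0,0,0],[0,0,0],[0,0,0],[0,0,0]]' --slide '[[0.3,0.2,5],[0.3,0.2,9],[0.3,0.2,10.7],[-1,0.2,10.7],[-2.2,0.2,10.7],[-3.2,0.2,10.7],[-4.2,0.2,10.7],[-5.2,0.2,10.8],[-6.2,0.2,10.8],[-7.4,0.2,10.9]]' --gripper '[-1,-1,-1,-1,-1,-1,-1,-1,-1,-1]'

```text
clock: 22.98
tcp_pos: [669.1, -76.5, 272.0]
eef_rot: [3.137, 0.153, 0.021]
contact_force: [7.3, 0.9, -3.3]
finger_gap: 0.003
finger_force: 3.2
```

```bash
python3 - <<'E'
from h import *
o=observe();print(o["tcp_pos"],inpress(o["tcp_pos"]),o["q"].round(2),o["contact_force"])
s=snapshot("top");lid(s)
HX=121
for th in (1.15,1,.85,.7,.55,.4):
    r=225; x=HX-r*np.cos(th)+18*np.sin(th)+11*np.sin(th); z=50+r*np.sin(th)+18*np.cos(th)
    g=W(x,-112,z); print(th,round(x),round(z)); rel(g)
E
```

```text
[669.1169554  -76.45342292 271.96387721] [  94.6 -113.7] [-0.23  0.51  0.4   1.72 -0.24  0.95 -1.21] [ 7.26037333  0.87520905 -3.34244203]
lid z 80 X [131. 133.] 26
lid z 130 X [118. 120.] 32
lid z 180 X [106. 140.] 141
lid z 230 X [92. 95.] 77
lid z 270 X [54. 85.] 154
1.15 56 263
slide cm [-3.65 -0.17  0.87]
1 24 249
slide cm [-6.84 -0.17  2.2 ]
0.85 -6 231
slide cm [-9.81 -0.16  3.99]
0.7 -32 209
slide cm [-12.5   -0.16   6.18]
0.55 -56 183
slide cm [-14.85  -0.16   8.74]
0.4 -75 154
slide cm [-16.81  -0.16  11.59]
```

drive_tool --turn '[[0,0,0],[0,0,0],[0,0,0],[0,0,0],[0,0,0],[0,0,0],[0,0,0],[0,0,0],[0,0,0],[0,0,0]]' --slide '[[-1.3,0,0.4],[-2.6,0,0.7],[-3.9,0,1.2],[-5.1,0,1.7],[-6.3,0,2.3],[-7.5,0,2.9],[-8.6,0,3.6],[-9.6,0,4.3],[-10.6,0,5.1],[-11.6,0,6]]' --gripper '[-1,-1,-1,-1,-1,-1,-1,-1,-1,-1]'

```text
clock: 24.28
tcp_pos: [548.3, -88.3, 208.4]
eef_rot: [3.138, 0.152, -0.0]
contact_force: [2.2, 1.3, 1.7]
finger_gap: 0.0
finger_force: 1.7
```

```bash
python3 - <<'E'
from h import *
o=observe();print(o["tcp_pos"],inpress(o["tcp_pos"]),o["q"].round(2),o["contact_force"])
s=snapshot("top");P=pts(s);X=(P[...,:2]-O)@EX;Y=(P[...,:2]-O)@EY;Z=P[...,2]
k=(abs(Y-118)<10)&(X<120)&(X>-100)&(Z>60)
p=np.polyfit(X[k],Z[k],1);print("outer face lid angle",np.arctan(-p[0]),k.sum(), Z[k].max())
HX=121
for th in (.7,.6,.5,.4,.3,.2,.1,0):
    r=225; x=HX-r*np.cos(th)+18*np.sin(th)+11*np.sin(th); z=50+r*np.sin(th)+18*np.cos(th)
    g=W(x,-112,z); print(th,round(x),round(z)); rel(g)
E
```

```text
[548.34913532 -88.34302613 208.3908146 ] [ -26.8 -113.8] [-0.21  0.43  0.39  2.03 -0.24  0.73 -1.15] [2.23900056 1.33957413 1.69448885]
outer face lid angle 0.6891575267949189 593 231.07530713084319
0.7 -32 209
slide cm [-0.3  -0.16 -0.19]
0.6 -48 192
slide cm [-1.88 -0.16  1.5 ]
0.5 -63 174
slide cm [-3.3  -0.16  3.33]
0.4 -75 154
slide cm [-4.53 -0.15  5.29]
0.3 -85 134
slide cm [-5.56 -0.15  7.34]
0.2 -94 112
slide cm [-6.39 -0.15  9.48]
0.1 -100 90
slide cm [-7.   -0.15 11.68]
0 -104 68
slide cm [-7.4  -0.15 13.92]
```

drive_tool --turn '[[0,0,0],[0,0,0],[0,0,0],[0,0,0],[0,0,0],[0,0,0],[0,0,0],[0,0,0],[0,0,0],[0,0,0]]' --slide '[[-1.2,-0.1,1.3],[-2.4,-0.1,2.6],[-3.6,-0.1,4],[-4.5,-0.1,5.5],[-5.2,-0.1,7],[-5.9,-0.1,8.6],[-6.4,-0.1,10],[-6.8,-0.1,11.4],[-7.1,-0.1,12.7],[-7.3,-0.1,13.7]]' --gripper '[-1,-1,-1,-1,-1,-1,-1,-1,-1,-1]'

```text
clock: 25.58
tcp_pos: [475.4, -94.5, 70.9]
eef_rot: [3.138, 0.152, -0.003]
contact_force: [1.9, 0.8, 1.1]
finger_gap: 0.0
finger_force: 0.7
```

drive_tool --turn '[[0,0,0],[0,0,0],[0,0,0]]' --slide '[[0,0,0.5],[0,0,0.9],[0,0,0.9]]' --gripper '[-1,-1,-1]'

```text
clock: 25.95
tcp_pos: [474.8, -94.3, 67.6]
eef_rot: [-3.134, -0.149, 0.001]
contact_force: [-10.3, 2.5, 59.0]
finger_gap: 0.004
finger_force: 29.6
```

```bash
cat >> h.py <<'E'
def lidshut(s):
    P=pts(s);X=(P[...,:2]-O)@EX;Y=(P[...,:2]-O)@EY;Z=P[...,2]
    k=(abs(Y-121)<7)&(X<110)&(X>-120)&(Z>55)&(Z<110)
    p=np.polyfit(X[k],Z[k],1);print("lid angle",np.arctan(-p[0]).round(3),k.sum(),np.median(Z[k]).round(1))
def red(s,zl=100,zh=165):
    P=pts(s);hsv=cv2.cvtColor(s["img"],cv2.COLOR_RGB2HSV); r=((hsv[...,0]<8)|(hsv[...,0]>172))&(hsv[...,1]>150)&(hsv[...,2]>60)
    X=(P[...,:2]-O)@EX;Y=(P[...,:2]-O)@EY;Z=P[...,2]
    m=r&(Z>zl)&(Z<zh)&(abs(X)<140)&(abs(Y)<110)
    if m.any():
        x,y=np.median(X[m]),np.median(Y[m]); print("handle",m.sum(),x.round(1),y.round(1),"z",np.percentile(Z[m],[5,95]).round(),X[m].min().round(),X[m].max().round(),Y[m].min().round(),Y[m].max().round())
E
python3 - <<'E'
from h import *
o=observe();print(o["tcp_pos"],inpress(o["tcp_pos"]),o["contact_force"])
s=snapshot("top");lidshut(s);red(s)
E
```

```text
[474.84111124 -94.32947472  67.62420873] [-100.5 -112.6] [-10.33769805   2.46768336  59.04785273]
lid angle 0.004 508 68.8
handle 48 3.2 -54.9 z [132. 145.] -5.0 11.0 -63.0 -46.0
```

Lid shut: measured angle 0.004, top face 68.8 mm. The handle is at press (3,-55), which puts the lever at about +0.51 rad. I'll go above it.

drive_tool --turn '[[0,0,0],[0,0,0],[0,0,0],[0,0,0],[0,0,0],[0,0,0],[0,0,0]]' --slide '[[0,0,-3],[0,0,-9],[1,0,-14],[5,-2,-17],[9,-4.7,-17],[10,-5.7,-17],[10,-5.7,-17]]' --gripper '[-1,-1,-1,1,1,1,1]'

```text
clock: 26.88
tcp_pos: [569.4, -27.0, 231.9]
eef_rot: [3.138, 0.155, -0.004]
contact_force: [-0.8, -0.3, 0.3]
finger_gap: 0.841
finger_force: 0.0
```

```bash
python3 - <<'E'
from h import *
o=observe();print(o["tcp_pos"],inpress(o["tcp_pos"]),o["q"].round(2))
s=snapshot("wrist");save(s,"w6.png");red(s)
t=snapshot("top");lidshut(t);red(t)
rel(W(4.6,-55.8,98),Rdown(-84.4))
E
```

```text
[569.41358217 -27.00734024 231.91060193] [  0.2 -54.8] [-0.34  0.42  0.42  1.97 -0.24  0.79 -1.26]
handle 1289 10.0 -55.0 z [110. 141.] -4.0 17.0 -65.0 -45.0
lid angle 0.001 504 68.7
slide cm [ 0.62 -0.11 13.4 ]
turn deg [ 0.   0.2 -0.1]
```

View pics/w6.png

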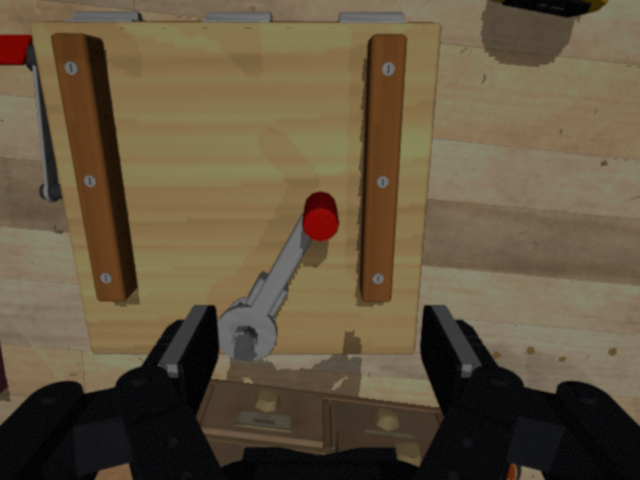

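The wrist view shows the shut lid with its battens at (95,170) and (385,170). The red handle is at (321,217) and the bolt at (247,335). I'll descend and pinch.

drive_tool --turn '[[0,0,0],[0,0,0],[0,0,0],[0,0,0],[0,0,0],[0,0,0],[0,0,0],[0,0,0],[0,0,0]]' --slide '[[0.6,0,5],[0.6,0,9],[0.6,0,12],[0.6,0,13.4],[0.6,0,13.4],[0.6,0,13.4],[0.6,0,13.4],[0.6,0,13.4],[0.6,0,13.4]]' --gripper '[1,1,1,1,-1,-1,-1,-1,-1]' --newtons 30

```text
clock: 28.1
tcp_pos: [577.0, -27.1, 99.9]
eef_rot: [-3.138, -0.152, -0.003]
contact_force: [-0.9, 1.5, 7.3]
finger_gap: 0.249
finger_force: 30.2
```

```bash
python3 - <<'E'
from h import *
o=observe();print(o["tcp_pos"],inpress(o["tcp_pos"]),o["q"].round(2),o["contact_force"],o["finger_gap"])
p=inpress(o["tcp_pos"]); f0=np.arctan2(-p[1],p[0]+96); print("phi",f0,np.hypot(p[1],p[0]+96))
def sl(f): return np.round([11.5*(np.cos(f)-np.cos(f0)),11.5*(np.sin(f)-np.sin(f0))],2)
for f in np.linspace(f0,-.65,8): print(round(f,2),sl(f))
f0=-.65
for f in np.linspace(-.65,.65,8): print(round(f,2),sl(f))
E
```

```text
[577.03544081 -27.11277092  99.94519606] [  7.7 -55.6] [-0.25  0.61  0.31  2.05 -0.36  0.53 -1.16] [-0.91197187  1.52829744  7.29022824] 0.24912021413849553
phi 0.49215699275549457 117.66499054519149
0.49 [0. 0.]
0.33 [ 0.75 -1.72]
0.17 [ 1.21 -3.54]
0.0 [ 1.36 -5.4 ]
-0.16 [ 1.22 -7.27]
-0.32 [ 0.77 -9.09]
-0.49 [  0.03 -10.81]
-0.65 [ -0.98 -12.39]
-0.65 [0. 0.]
-0.46 [1.13 1.81]
-0.28 [1.9 3.8]
-0.09 [2.3  5.89]
0.09 [2.3  8.03]
0.28 [ 1.9  10.12]
0.46 [ 1.13 12.11]
0.65 [ 0.   13.92]
```

drive_tool --turn '[[0,0,0],[0,0,0],[0,0,0],[0,0,0],[0,0,0],[0,0,0],[0,0,0],[0,0,0]]' --slide '[[0.75,-1.7,0],[1.2,-3.5,0],[1.35,-5.4,0],[1.2,-7.3,0],[0.8,-9.1,0],[0,-10.8,0],[-1,-12.4,0],[-1,-12.4,0]]' --gripper '[-1,-1,-1,-1,-1,-1,-1,-1]'

```text
clock: 29.1
tcp_pos: [553.9, 97.3, 99.7]
eef_rot: [-3.136, -0.156, -0.001]
contact_force: [1.5, 0.5, 6.5]
finger_gap: 0.251
finger_force: 30.6
```

drive_tool --turn '[[0,0,0],[0,0,0],[0,0,0],[0,0,0],[0,0,0],[0,0,0],[0,0,0],[0,0,0]]' --slide '[[1.1,1.8,0],[1.9,3.8,0],[2.3,5.9,0],[2.3,8,0],[1.9,10.1,0],[1.1,12.1,0],[0,13.9,0],[0,13.9,0]]' --gripper '[-1,-1,-1,-1,-1,-1,-1,-1]'

```text
clock: 30.1
tcp_pos: [568.2, -41.1, 99.5]
eef_rot: [-3.135, -0.148, -0.002]
contact_force: [2.0, 3.4, 5.7]
finger_gap: 0.249
finger_force: 30.8
```

```bash
cat >> h.py <<'E'
def phi():
    o=observe();p=inpress(o["tcp_pos"]);print("phi",np.arctan2(-p[1],p[0]+96).round(3),"r",np.hypot(p[1],p[0]+96).round(1),"z",o["tcp_pos"][2].round(1),o["contact_force"].round(1),o["finger_gap"].round(3),Rn.from_rotvec(o["eef_rot"]).as_matrix()[:,2].round(3))
E
python3 -c "
from h import *
phi()"
```

```text
Traceback (most recent call last):
  File "h.py", line 69, in phi
    o=observe();p=inpress(o["tcp_pos"]);print("phi",np.arctan2(-p[1],p[0]+96).round(3),"r",np.hypot(p[1],p[0]+96).round(1),"z",o["tcp_pos"][2].round(1),o["contact_force"].round(1),o["finger_gap"].round(3),Rn.from_rotvec(o["eef_rot"]).as_matrix()[:,2].round(3))
                                                                                                                                                                                    ^^^^^^^^^^^^^^^^^^^^^
AttributeError: 'float' object has no attribute 'round'
```

drive_tool --turn '[[0,0,0],[0,0,0],[0,0,0],[0,0,0],[0,0,0],[0,0,0],[0,0,0],[0,0,0]]' --slide '[[1.1,-1.8,0],[1.9,-3.8,0],[2.3,-5.9,0],[2.3,-8,0],[1.9,-10.1,0],[1.1,-12.1,0],[0,-13.9,0],[0,-13.9,0]]' --gripper '[-1,-1,-1,-1,-1,-1,-1,-1]'

```text
clock: 31.1
tcp_pos: [553.3, 97.5, 99.2]
eef_rot: [-3.137, -0.158, 0.001]
contact_force: [1.4, 0.4, 5.8]
finger_gap: 0.249
finger_force: 30.8
```

drive_tool --turn '[[0,0,0],[0,0,0],[0,0,0],[0,0,0],[0,0,0],[0,0,0],[0,0,0],[0,0,0]]' --slide '[[1.1,1.8,0],[1.9,3.8,0],[2.3,5.9,0],[2.3,8,0],[1.9,10.1,0],[1.1,12.1,0],[0,13.9,0],[0,13.9,0]]' --gripper '[-1,-1,-1,-1,-1,-1,-1,-1]'

```text
clock: 32.1
tcp_pos: [567.8, -40.7, 99.0]
eef_rot: [-3.135, -0.149, -0.0]
contact_force: [2.3, 3.6, 4.3]
finger_gap: 0.246
finger_force: 30.8
```

```bash
sed -i 's/o\["finger_gap"\].round(3)/round(float(o["finger_gap"]),3)/; s/o\["tcp_pos"\]\[2\].round(1)/round(float(o["tcp_pos"][2]),1)/' h.py; python3 -c "
from h import *
phi();lidshut(snapshot('top'))"
```

```text
phi 0.632 r 115.5 z 99.0 [2.3 3.6 4.3] 0.246 [-0.     0.003 -1.   ]
lid angle 0.006 506 69.0
```

drive_tool --turn '[[0,0,0],[0,0,0],[0,0,0],[0,0,0],[0,0,0],[0,0,0],[0,0,0],[0,0,0]]' --slide '[[1.1,-1.8,0],[1.9,-3.8,0],[2.3,-5.9,0],[2.3,-8,0],[1.9,-10.1,0],[1.1,-12.1,0],[0,-13.9,0],[0,-13.9,0]]' --gripper '[-1,-1,-1,-1,-1,-1,-1,-1]'

```text
clock: 33.15
tcp_pos: [553.1, 98.2, 98.8]
eef_rot: [-3.137, -0.159, 0.002]
contact_force: [2.3, 1.4, 3.0]
finger_gap: 0.249
finger_force: 30.8
```

drive_tool --turn '[[0,0,0],[0,0,0],[0,0,0],[0,0,0],[0,0,0],[0,0,0],[0,0,0],[0,0,0]]' --slide '[[1.1,1.8,0],[1.9,3.8,0],[2.3,5.9,0],[2.3,8,0],[1.9,10.1,0],[1.1,12.1,0],[0,13.9,0],[0,13.9,0]]' --gripper '[-1,-1,-1,-1,-1,-1,-1,-1]'

```text
clock: 34.15
tcp_pos: [567.2, -42.0, 98.6]
eef_rot: [-3.136, -0.151, 0.002]
contact_force: [1.7, 1.6, 2.6]
finger_gap: 0.245
finger_force: 30.8
```

drive_tool --turn '[[0,0,0],[0,0,0],[0,0,0],[0,0,0],[0,0,0],[0,0,0],[0,0,0],[0,0,0]]' --slide '[[1.1,-1.8,0],[1.9,-3.8,0],[2.3,-5.9,0],[2.3,-8,0],[1.9,-10.1,0],[1.1,-12.1,0],[0,-13.9,0],[0,-13.9,0]]' --gripper '[-1,-1,-1,-1,-1,-1,-1,-1]'

```text
clock: 35.15
tcp_pos: [552.3, 97.5, 98.6]
eef_rot: [-3.137, -0.158, 0.005]
contact_force: [0.5, -0.5, 1.7]
finger_gap: 0.25
finger_force: 30.9
```

drive_tool --turn '[[0,0,0],[0,0,0],[0,0,0],[0,0,0],[0,0,0],[0,0,0],[0,0,0],[0,0,0]]' --slide '[[1.1,1.8,0],[1.9,3.8,0],[2.3,5.9,0],[2.3,8,0],[1.9,10.1,0],[1.1,12.1,0],[0,13.9,0],[0,13.9,0]]' --gripper '[-1,-1,-1,-1,-1,-1,-1,-1]'

```text
clock: 36.15
tcp_pos: [567.4, -41.5, 98.6]
eef_rot: [-3.135, -0.148, 0.002]
contact_force: [1.9, 3.7, 1.1]
finger_gap: 0.248
finger_force: 31.0
```

drive_tool --turn '[[0,0,0],[0,0,0],[0,0,0],[0,0,0],[0,0,0],[0,0,0],[0,0,0],[0,0,0]]' --slide '[[1.1,-1.8,0],[1.9,-3.8,0],[2.3,-5.9,0],[2.3,-8,0],[1.9,-10.1,0],[1.1,-12.1,0],[0,-13.9,0],[0,-13.9,0]]' --gripper '[-1,-1,-1,-1,-1,-1,-1,-1]'

```text
clock: 37.15
tcp_pos: [553.9, 98.1, 98.8]
eef_rot: [-3.137, -0.158, 0.0]
contact_force: [2.2, 1.7, -1.4]
finger_gap: 0.247
finger_force: 30.7
```

```bash
python3 -c "
from h import *
phi();lidshut(snapshot('top'))"
```

```text
phi -0.655 r 117.1 z 98.8 [ 2.2  1.7 -1.4] 0.247 [-0.     0.001 -1.   ]
lid angle 0.019 71 68.8
```

drive_tool --turn '[[0,0,0],[0,0,0],[0,0,0],[0,0,0],[0,0,0],[0,0,0]]' --slide '[[1.1,1.8,0],[1.9,3.8,0],[2.3,5.9,0],[2.3,8,0],[1.9,10.1,0],[1.9,10.1,0]]' --gripper '[-1,-1,-1,-1,-1,-1]'

```text
clock: 37.95
tcp_pos: [585.3, -3.2, 98.9]
eef_rot: [-3.136, -0.143, -0.006]
contact_force: [5.0, 3.2, -4.7]
finger_gap: 0.25
finger_force: 30.7
```

drive_tool --turn '[[0,0,0],[0,0,0],[0,0,0]]' --slide '[[-0.2,0.6,0],[-0.4,1.1,0],[-0.4,1.1,0]]' --gripper '[-1,-1,-1]'

```text
clock: 38.33
tcp_pos: [582.6, -12.5, 98.9]
eef_rot: [-3.134, -0.146, -0.006]
contact_force: [5.8, 5.7, -3.1]
finger_gap: 0.246
finger_force: 30.9
```

drive_tool --turn '[[0,0,0],[0,0,0],[0,0,0]]' --slide '[[-0.2,0.5,0],[-0.4,0.9,0],[-0.4,0.9,0]]' --gripper '[-1,-1,-1]'

```text
clock: 38.7
tcp_pos: [578.7, -22.1, 98.9]
eef_rot: [-3.135, -0.147, -0.004]
contact_force: [4.2, 4.2, -1.6]
finger_gap: 0.25
finger_force: 31.0
```

```bash
python3 -c "
from h import *
phi()"
```

```text
phi 0.448 r 117.4 z 98.9 [ 4.2  4.2 -1.6] 0.25 [ 0.002  0.004 -1.   ]
```

No stop yet. I'll continue to 0.65 in small steps.

drive_tool --turn '[[0,0,0],[0,0,0],[0,0,0]]' --slide '[[-0.3,0.5,0],[-0.5,0.9,0],[-0.5,0.9,0]]' --gripper '[-1,-1,-1]'

```text
clock: 39.08
tcp_pos: [574.7, -31.2, 98.9]
eef_rot: [-3.134, -0.147, -0.004]
contact_force: [4.1, 5.4, -2.5]
finger_gap: 0.248
finger_force: 31.0
```

drive_tool --turn '[[0,0,0],[0,0,0],[0,0,0]]' --slide '[[-0.3,0.5,0],[-0.6,0.9,0],[-0.6,0.9,0]]' --gripper '[-1,-1,-1]'

```text
clock: 39.45
tcp_pos: [569.1, -41.0, 99.0]
eef_rot: [-3.134, -0.148, -0.002]
contact_force: [3.2, 5.3, -1.2]
finger_gap: 0.249
finger_force: 31.1
```

```bash
python3 -c "
from h import *
phi()"
```

```text
phi 0.629 r 116.8 z 99.0 [ 3.2  5.3 -1.2] 0.249 [ 0.001  0.004 -1.   ]
```

drive_tool --turn '[[0,0,0],[0,0,0],[0,0,0],[0,0,0],[0,0,0],[0,0,0],[0,0,0],[0,0,0]]' --slide '[[1.1,-1.8,0],[1.9,-3.8,0],[2.3,-5.9,0],[2.3,-8,0],[1.9,-10.1,0],[1.1,-12.1,0],[0,-13.9,0],[0,-13.9,0]]' --gripper '[-1,-1,-1,-1,-1,-1,-1,-1]'

```text
clock: 40.45
tcp_pos: [553.5, 96.8, 99.1]
eef_rot: [-3.137, -0.156, 0.001]
contact_force: [1.7, 0.1, 0.5]
finger_gap: 0.246
finger_force: 31.2
```

drive_tool --turn '[[0,0,0],[0,0,0],[0,0,0],[0,0,0]]' --slide '[[0.4,0.5,0],[0.8,1.1,0],[1.4,2.4,0],[1.4,2.4,0]]' --gripper '[-1,-1,-1,-1]'

```text
clock: 40.95
tcp_pos: [571.3, 75.2, 99.0]
eef_rot: [-3.133, -0.148, 0.0]
contact_force: [1.4, 5.3, 3.3]
finger_gap: 0.247
finger_force: 31.6
```

```bash
python3 -c "
from h import *
phi()"
```

```text
phi -0.409 r 117.7 z 99.0 [1.4 5.3 3.3] 0.247 [-0.     0.005 -1.   ]
```

drive_tool --turn '[[0,0,0],[0,0,0],[0,0,0]]' --slide '[[0.25,0.65,0],[0.45,1.3,0],[0.45,1.3,0]]' --gripper '[-1,-1,-1]'

```text
clock: 41.32
tcp_pos: [576.6, 66.4, 99.0]
eef_rot: [-3.129, -0.151, 0.002]
contact_force: [-0.2, 10.4, 4.0]
finger_gap: 0.246
finger_force: 32.3
```

drive_tool --turn '[[0,0,0],[0,0,0],[0,0,0],[0,0,0]]' --slide '[[0.1,0.4,0],[0.2,0.8,0],[0.2,0.8,0],[0.2,0.8,0]]' --gripper '[-1,-1,-1,-1]'

```text
clock: 41.82
tcp_pos: [579.7, 60.7, 98.9]
eef_rot: [-3.128, -0.155, 0.001]
contact_force: [1.0, 12.9, 3.4]
finger_gap: 0.252
finger_force: 32.6
```

```bash
python3 -c "
from h import *
phi()"
```

```text
phi -0.267 r 119.2 z 98.9 [ 1.  12.9  3.4] 0.252 [-0.001  0.01  -1.   ]
```

drive_tool --turn '[[0,0,0],[0,0,0],[0,0,0],[0,0,0]]' --slide '[[0,0.5,0],[0,1,0],[0,1,0],[0,1,0]]' --gripper '[-1,-1,-1,-1]'

```text
clock: 42.32
tcp_pos: [582.8, 53.8, 99.0]
eef_rot: [-3.125, -0.157, -0.005]
contact_force: [4.9, 17.9, -1.0]
finger_gap: 0.25
finger_force: 33.1
```

```bash
python3 -c "
from h import *
phi();s=snapshot('wrist');save(s,'w7.png')"
```

```text
phi -0.204 r 119.9 z 99.0 [ 4.9 17.9 -1. ] 0.25 [ 0.003  0.013 -1.   ]
```

View pics/w7.png

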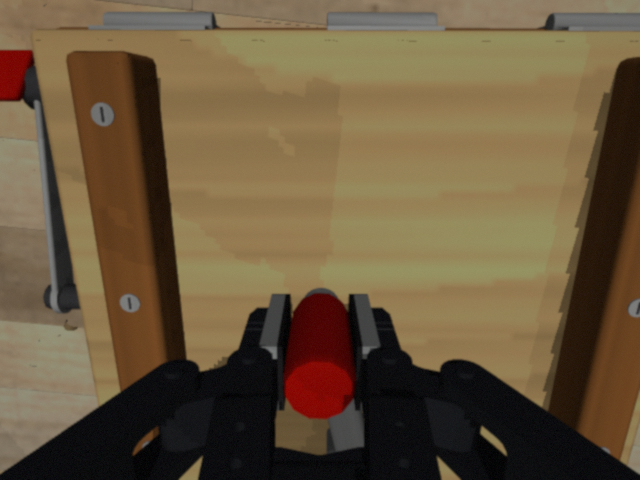

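The handle at (320,350) is still gripped between the pads and is turning with rising resistance. I'll continue.

drive_tool --turn '[[0,0,0],[0,0,0],[0,0,0],[0,0,0]]' --slide '[[0,0.6,0],[0,1.2,0],[0,1.2,0],[0,1.2,0]]' --gripper '[-1,-1,-1,-1]'

```text
clock: 42.88
tcp_pos: [587.5, 34.8, 99.2]
eef_rot: [-3.134, -0.15, -0.017]
contact_force: [10.7, 7.3, -7.5]
finger_gap: 0.247
finger_force: 30.7
```

```bash
python3 -c "
from h import *
phi();lidshut(snapshot('top'))"
```

```text
phi -0.042 r 120.3 z 99.2 [10.7  7.3 -7.5] 0.247 [ 0.011  0.005 -1.   ]
lid angle -0.0 487 68.7
```

drive_tool --turn '[[0,0,0],[0,0,0],[0,0,0],[0,0,0]]' --slide '[[-0.4,0,0],[-0.4,0.5,0],[-0.4,1,0],[-0.4,1,0]]' --gripper '[-1,-1,-1,-1]'

```text
clock: 43.42
tcp_pos: [587.5, 25.4, 99.3]
eef_rot: [-3.133, -0.151, -0.026]
contact_force: [15.4, 9.4, -11.9]
finger_gap: 0.244
finger_force: 30.8
```

```bash
python3 -c "
from h import *
phi()"
```

```text
phi 0.037 r 119.4 z 99.3 [ 15.4   9.4 -11.9] 0.244 [ 0.016  0.005 -1.   ]
```

drive_tool --turn '[[0,0,0],[0,0,0],[0,0,0],[0,0,0]]' --slide '[[0.7,0,0],[0.7,0.4,0],[0.6,0.8,0],[0.6,0.8,0]]' --gripper '[-1,-1,-1,-1]'

```text
clock: 43.92
tcp_pos: [587.9, 19.7, 99.0]
eef_rot: [-3.13, -0.152, -0.007]
contact_force: [5.0, 11.9, -1.6]
finger_gap: 0.247
finger_force: 32.5
```

```bash
python3 -c "
from h import *
phi()"
```

```text
phi 0.085 r 119.6 z 99.0 [ 5.  11.9 -1.6] 0.247 [ 0.004  0.008 -1.   ]
```

drive_tool --turn '[[0,0,0],[0,0,0],[0,0,0],[0,0,0]]' --slide '[[-0.1,0.4,0],[-0.2,0.8,0],[-0.2,0.8,0],[-0.2,0.8,0]]' --gripper '[-1,-1,-1,-1]'

```text
clock: 44.42
tcp_pos: [588.4, 13.5, 99.0]
eef_rot: [-3.128, -0.154, -0.011]
contact_force: [7.6, 14.8, -2.6]
finger_gap: 0.246
finger_force: 32.6
```

```bash
python3 -c "
from h import *
phi()"
```

```text
phi 0.136 r 120.1 z 99.0 [ 7.6 14.8 -2.6] 0.246 [ 0.007  0.01  -1.   ]
```

drive_tool --turn '[[0,0,0],[0,0,0],[0,0,0],[0,0,0]]' --slide '[[-0.1,0.5,0],[-0.2,1,0],[-0.2,1,0],[-0.2,1,0]]' --gripper '[-1,-1,-1,-1]'

```text
clock: 44.92
tcp_pos: [588.5, 5.4, 99.0]
eef_rot: [-3.126, -0.156, -0.014]
contact_force: [10.1, 17.5, -4.7]
finger_gap: 0.252
finger_force: 33.0
```

drive_tool --turn '[[0,0,0],[0,0,0],[0,0,0],[0,0,0]]' --slide '[[-0.1,0.5,0],[-0.3,1,0],[-0.3,1,0],[-0.3,1,0]]' --gripper '[-1,-1,-1,-1]'

```text
clock: 45.42
tcp_pos: [583.8, -13.4, 98.9]
eef_rot: [-3.135, -0.149, -0.008]
contact_force: [5.4, 3.7, -2.7]
finger_gap: 0.248
finger_force: 31.9
```

```bash
python3 -c "
from h import *
phi()"
```

```text
phi 0.365 r 119.7 z 98.9 [ 5.4  3.7 -2.7] 0.248 [ 0.005  0.003 -1.   ]
```

The lever skips a tooth at a steady ~18 N every 0.39 rad, so the bolt is at its stop. I'll release and retreat.

drive_tool --turn '[[0,0,0],[0,0,0],[0,0,0],[0,0,0],[0,0,0],[0,0,0],[0,0,0],[0,0,0],[0,0,0],[0,0,0]]' --slide '[[0,0,0],[0,0,0],[0,0,0],[0,0,0],[0,0,-4],[0,0,-10],[0,0,-16],[0,0,-22],[0,0,-25],[0,0,-25]]' --gripper '[0.2,0.2,0.2,0.2,0.2,0.2,0.2,0.2,0.2,0.2]'

```text
clock: 46.68
tcp_pos: [582.1, -16.1, 351.8]
eef_rot: [-3.137, -0.152, -0.009]
contact_force: [0.5, -0.8, 0.5]
finger_gap: 0.602
finger_force: 0.0
```

```bash
python3 - <<'E'
from h import *
phi()
s=snapshot("wrist");red(s);save(s,"w8.png");t=snapshot("top");lidshut(t);red(t)
P=pts(t)
for l in["tape_mid","sanding_mid","square_mid"]:
    for d in regions_of(t,l)[:1]: print(l,round(d["p"],2),np.nanmedian(P[d["region"]],0).round(0))
E
```

```text
phi 0.39 r 118.8 z 351.8 [ 0.5 -0.8  0.5] 0.602 [ 0.006  0.001 -1.   ]
handle 582 17.5 -37.1 z [113. 141.] 4.0 25.0 -46.0 -27.0
lid angle 0.002 503 68.5
tape_mid 0.64 [ 738. -180.   58.]
sanding_mid 0.67 [672. 361.  32.]
square_mid 0.87 [434. 542.   9.]
```

View pics/w8.png

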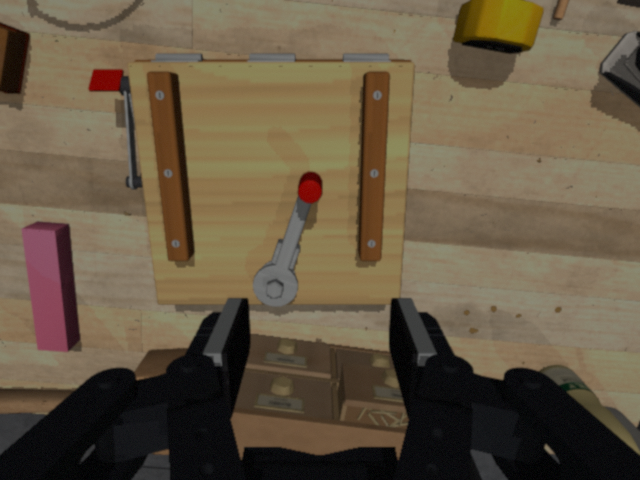

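The lid is shut, the lever is free at (310,187), and the bystanders have not moved. Handing in.

```bash
python3 -c "
from h import *
print(hand_in())"
```

```text
the job is handed in; nothing more can be done
None
```

I loaded the three blanks one to a bay, broke the stay, lowered the lid gently until shut, and tightened the bolt until the lever skipped teeth, which I took as its stop. The tape measure, sanding block and try square are where they were; the job is handed in, but no verdict came back.

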